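# Put the produce away and close the box

### The arm

A 6-joint arm with a two-finger parallel gripper is mounted at the origin on a cart in front of the work surface, level with it; the furniture and walls round the work are solid. World frame = base frame: x ahead of the robot, y to its left, z up, the work surface at z = 0. Lengths are in mm, angles in rad, forces in N, time in s.
With the tool pointing down it reaches from about 325 to 775 mm from the base axis. Payload 9.3 kg.
Tool frame: the origin (TCP) lies midway between the tips of the shut fingers; the grasp point (between the pads) lies 19 mm behind it (arm.hold_point_z is the distance from the TCP to the grasp point, in mm); z points along the fingers, y is the direction in which the jaws open and shut (so a half turn about z gives the same grasp; the last joint's range is limited). The gripper opens to 85 mm and grips with 20 to 120 N. Pads are 22 mm wide; open, the fingers measure 114 mm over their backs; the gripper's body (76 mm by 85 mm) begins 54 mm behind the grasp point. The pads swing forward as they close: fully open they stand 13 mm farther back than shut.
Start: joints at [1.178, 0.259, 0.021, 1.334, 0, 1.418], TCP at [130.631, 534.258, 202.879] pointing down, gripper open.
Joint ranges: [-3.04, 3.04], [-0.91, 1.82], [-1.04, 1.36], [-1.92, 1.95], [-1.52, 1.45], [-3.14, 3.14]. Speed limits (rad/s): [2.22, 2.22, 2.79, 3.14, 3.14, 3.14].

### API

Orientations are given as a unit quaternion [w, x, y, z].
In Python, from cell import telemetry, viewer, ticket, arm gives the robot as it stands.
- The arm moves only by the tool play_rows, never from a script. Its argument "motion" is a list that holds one entry, the list of rows, each a list of 5 numbers: the shift along the tool's x, y, z in m, then the turn about the tool's z in rad, then the finger opening in m, from 0 to 0.0854. A call has 1 to 10 rows; each row is the pose to reach, as a shift and turn from the pose commanded when the call began, along the tool's axes at that moment; what a row does not reach only later rows make up. A row lasts 1/8 s, in which the tool goes at most 62.5 mm and 10.7 degrees, less where a joint would pass 70% of its speed; a pose out of reach is approached as far as the arm can. A call with a gripper value outside its range is refused whole. The fingers move at their own pace and stop on an object; "newtons" is the grip in N (left out, the last holds). Time passes only in rows, so rows that repeat a pose let the fingers close. It gives the time, the measured TCP pose, the force and the opening at its end, in the units of the state.
- telemetry.get_state(): the state, without advancing time (a new reading comes with each control period).
- viewer.camera(name): name is "scene" or "top" or "wrist"; returns the picture (384x512x3 uint8, red, green, blue); there is no depth.
- viewer.camera_params(name): a dict with "fov_y" (degrees; the focal length in pixels is half the picture's height over the tangent of half this angle, whatever the lens; pixels are square), "cx", "cy" (the principal point, pixels), "eye" and "rotation" of the camera in the world. Camera axes: x right, y up, looking along -z (the intrinsics and any distortion apply to the point x, -y, -z); pixel columns grow to the right and rows downward; lengths in mm; the calibration is good to about 2 mm. A picture is of the moment at which its call begins: read the wrist's pose just before it. camera_params takes no time and is no camera call; for the wrist camera it gives the pose at the moment of the call.
- ticket.close_job(): hands the job in, once; it reports no verdict.
The state is a dict: "clock": time; "q": joint angles; "dq": joint speeds; "effort": joint torques, N m; "ee_pos": TCP position; "tool_rot": TCP orientation; "contact_force": force on the tool from outside, world axes, zero at the start; "wrist_torque": the same for the moment, N m; "finger_gap": opening from 0.0 (shut) to 1.0 (fully open).
Only numpy, scipy, OpenCV 4.12 (cv2) and the standard library are available. Lean on these libraries where they do the work, as an engineer would, in place of code of your own. Each camera call takes 0.05 s, during which the arm holds its last target.

### The job

Put away the produce: take the corked oil bottle, which is too tall, out of the open produce box and stand it upright on the worktop, and put every garlic bulb and lemon that is out on the worktop into the box, spread out on its floor so that the lid can shut. Then press the knee of the folding lid stay down to unlock it, lower the lid gently until it is fully shut, and last swing the wire bail up and over the lid's front edge until it snaps down and clamps the lid. Do not tip over the mug that stands behind the produce.

Things in the scene. Friction and masses are not known exactly. Their poses are not given: they have to be found in the camera images.
- produce_box: white open box with a wooden lid, fixed to the worktop; 170 mm (x) by 320 (y) by 90 high without lid, walls 10, floor 12 thick. Origin: middle of its underside; front (-x) towards the robot. Lid hinged along the rear top edge (x = 85, z = 90), open it stands nearly upright, 173 mm high, leaning 4 degrees over the box. The folding stay is outside the -y wall, the wire bail on the front
- box_floor (a point): point on the inner floor, in the part that the open lid leaves clear above (33 mm in front of the box's middle, 12 mm above the worktop); the inner floor is 150 mm (x) by 300 mm (y)
- lid_edge (a point): middle of the lid's front edge on its outer (upper) face, 165 mm from the hinge axis; the lid is 14 mm thick. Here the middle 50 mm of the lid carry the steel catch for the bail, 8 mm high, from 10 mm behind this point to 7 mm ahead of it
- stay_pin (a point): fixed pin on the box's -y wall about which the lower link of the stay turns (100 mm in front of the lid's hinge axis, 8 mm below the rim); its axis is along the box's y. Both links are 69 mm long; the upper one is pinned to the lid's side
- stay_tab (a point): middle of the thumb tab on the stay's knee: a pin along the box's y, 10 mm thick with a 16 mm black knob, sticking out from 13 to 54 mm beyond the -y wall, this point 35 mm out. It circles stay_pin. At the start 45 mm above the rim; pressed straight down it breaks the stay and draws the lid down: lid at 1.1 rad with it 10 mm above the rim, 0.5 at 9 mm below, 0 at 49 mm below. 3 to 12 N move it
- box_lid (a joint): angle of the lid, 0 shut, 1.50 rad at the start, held open by the locked stay. A friction hinge: once the stay is broken the lid stays where it is left; 1 to 5 N down on its front edge close it
- stay_up (a joint): angle of the knee of the stay: 3.08 rad locked, a little past straight, against a stop (while so, the lid cannot be lowered); straight at 2.83; smaller as the stay folds; 0 when the lid is shut
- bail (a joint): angle of the wire bail: 0 clamped down behind the catch on the lid, 0.96 rad fully open, leaning forward. A spring holds it open and, once it is swung past 0.48 rad, snaps it down to 0; about 1 to 3 N at the bar swing it
- bail_bar (a point): middle of the bail's cross bar, a wire 6.4 mm thick, 70 mm long along the box's y, 68 mm from the bail's axis, which is 12 mm in front of the front wall and 50 mm above the worktop. Open, the bar stands 37 mm in front of and 57 mm above that axis; pushed from in front to the rear it rises to 118 mm above the worktop, then clamped lies 25 mm behind and 63 mm above the axis
- oil_bottle: small corked glass oil bottle standing in the box, 149 mm tall: body 62 mm across up to 70 mm, neck 25 mm across from 70 to 133 mm, cork above; about 0.4 kg; origin at the middle of its underside, z up. Grip it by the neck at about 110 mm
- mug: small striped mug that stands behind the produce, 65 mm across and 50 mm tall with a handle towards its -y; origin at the middle of its underside, z up; to be left standing
- garlic_a: a garlic bulb (may be absent), round, 56 mm across and 56 mm tall; origin at the middle of its underside as it stands, z up; grip it at about half height across any direction
- garlic_b: a garlic bulb (may be absent), round, 56 mm across and 56 mm tall; origin at the middle of its underside as it stands, z up; grip it at about half height across any direction
- garlic_c: a garlic bulb (may be absent), round, 56 mm across and 56 mm tall; origin at the middle of its underside as it stands, z up; grip it at about half height across any direction
- lemon_a: a lemon (may be absent), lying, 71 mm long (its own x), 53 mm wide (its own y), 51 mm tall (its own z at the start); origin at the middle of its underside as it first lies; grip it across its width at half height
- lemon_b: a lemon (may be absent), lying, 71 mm long (its own x), 53 mm wide (its own y), 51 mm tall (its own z at the start); origin at the middle of its underside as it first lies; grip it across its width at half height
Not all that is in view belongs to the job. Leave any purple look-alike of the garlic_b alone.

How it is judged (in metres and radians):
On the way, in this order (a step that is already met when the one before it is completed fails the run):
1. the oil bottle stands upright on the worktop outside the box and every garlic bulb and lemon lies in the box (height (world z) of oil_bottle between -0.01 and 0.02 m and angle between oil_bottle's own z axis and vertical below 0.15 rad and (x of oil_bottle in the frame of produce_box below -0.1 m or x of oil_bottle in the frame of produce_box above 0.1 m or y of oil_bottle in the frame of produce_box below -0.175 m or y of oil_bottle in the frame of produce_box above 0.175 m) and x of garlic_a in the frame of produce_box between -0.085 and 0.085 m and y of garlic_a in the frame of produce_box between -0.16 and 0.16 m and z of garlic_a in the frame of produce_box between 0 and 0.085 m and x of garlic_b in the frame of produce_box between -0.085 and 0.085 m and y of garlic_b in the frame of produce_box between -0.16 and 0.16 m and z of garlic_b in the frame of produce_box between 0 and 0.085 m and x of garlic_c in the frame of produce_box between -0.085 and 0.085 m and y of garlic_c in the frame of produce_box between -0.16 and 0.16 m and z of garlic_c in the frame of produce_box between 0 and 0.085 m and x of lemon_a in the frame of produce_box between -0.085 and 0.085 m and y of lemon_a in the frame of produce_box between -0.16 and 0.16 m and z of lemon_a in the frame of produce_box between 0 and 0.085 m and x of lemon_b in the frame of produce_box between -0.085 and 0.085 m and y of lemon_b in the frame of produce_box between -0.16 and 0.16 m and z of lemon_b in the frame of produce_box between 0 and 0.085 m), for 0.3 s.
2. the lid stay is broken at its knee (value of joint stay_up below 2.63416 rad), for 0.2 s.
3. the lid is shut (value of joint box_lid below 0.03 rad), for 0.2 s.
4. the bail is clamped over the lid (value of joint bail below 0.08 rad), for 0.2 s.
At the end, for the whole second after the job is handed in: the oil bottle stands upright (within 0.15 rad) and still on the worktop outside the box, all garlic bulbs and lemons are in the box, the lid is shut (within 0.03 rad), the bail is clamped (within 0.08 rad of its closed end) and the mug stands upright (all of step 1 and value of joint box_lid below 0.03 rad and value of joint bail below 0.08 rad and linear speed of oil_bottle below 0.02 m/s and angle between mug's own z axis and vertical below 0.3 rad); the robot touches nothing.
It fails at once if the lid is slammed (still turning faster than 1.5 rad/s in the last 0.2 rad before it is shut) (value of joint box_lid below 0.2 rad and velocity of joint box_lid below -1.5 rad/s).
It fails at once if the mug is tipped over (angle between mug's own z axis and vertical above 0.6 rad).
Of garlic_a, garlic_b, garlic_c, lemon_a, lemon_b only 2 to 4 are there at a start; the rules pass over those that are not, and their reading is None.
At some moment in a run one of garlic_a, garlic_b, garlic_c, lemon_a, lemon_b may be knocked a few centimetres aside while the robot is not near it.
It also fails if it takes over 210 s, if anything falls off the work surface, if the arm or the gripper's body presses on something with over 40 N, if the wrist force passes 120 N, or if a joint passes its speed limit or range.

## Working session

There is one attempt and no reset: what is moved stays moved. The work goes in short steps, Python scripts to look and compute and a tool call to move; the robot and the scene stay as the last step left them, time stands still between calls to the robot, and variables do not carry over. Pictures are saved under pics/ and viewed, and the job is handed in when it is done.

Besides the shell and the picture viewer there is one more tool, called after "Call:" in YAML: its name, and indented under it one key for each argument. play_rows: Moves the arm, as the interface text tells. Its arguments: {"type":"object","properties":{"motion":{"type":"array","items":{"type":"array","items":{"type":"array","items":{"type":"number"}}}},"newtons":{"type":"number"}},"required":["motion"]}

```bash
ls; mkdir -p pics
python3 - <<'E'
from cell import telemetry, viewer, ticket, arm
import cv2
print(telemetry.get_state())
for n in ("scene","top","wrist"):
    p=viewer.camera_params(n); print(n,p)
    cv2.imwrite(f"pics/{n}0.png",viewer.camera(n)[:,:,::-1])
E
```

```text
pics
{'clock': 0.0, 'q': array([ 1.17839371e+00,  2.59191033e-01,  2.07803288e-02,  1.33370313e+00,
       -4.23092389e-06,  1.41819373e+00]), 'dq': array([ 7.52181433e-05, -5.96544901e-04, -9.65386819e-05,  1.38314086e-04,
       -3.48767073e-04, -2.08268535e-03]), 'effort': array([-7.71607229e-04, -5.55643344e+01,  3.44532251e+01,  1.40149306e-02,
       -2.33940500e-04, -1.36933622e-05]), 'ee_pos': array([130.51678824, 533.97003929, 202.27413112]), 'tool_rot': array([-1.75261079e-04,  1.19612906e-01,  9.92820386e-01, -6.35014702e-04]), 'contact_force': array([0.16857818, 0.32666423, 0.64283544]), 'wrist_torque': array([0.05338869, 0.05577404, 0.00349844]), 'finger_gap': 1.000607993330536}
scene {'fov_y': 46.24270790619683, 'cx': 247.30574684723956, 'cy': 182.56984891186346, 'eye': array([-205.49170343, -667.34040807,  915.78903279]), 'rotation': array([ 0.83238312,  0.38076176, -0.17427284, -0.36302589])}
top {'fov_y': 51.44127596440163, 'cx': 251.59948984712923, 'cy': 195.47153517836367, 'eye': array([ 397.73671711,  -14.14420003, 1232.48257774]), 'rotation': array([ 0.70697019,  0.04460679, -0.03671279, -0.70487982])}
wrist {'fov_y': 59.373450326208925, 'cx': 252.6761870540234, 'cy': 194.23793843902465, 'eye': array([ 65.24201878, 550.17309483, 373.70543524]), 'rotation': array([ 0.77931824, -0.10640508, -0.08262844,  0.61197514])}
```

View pics/scene0.png

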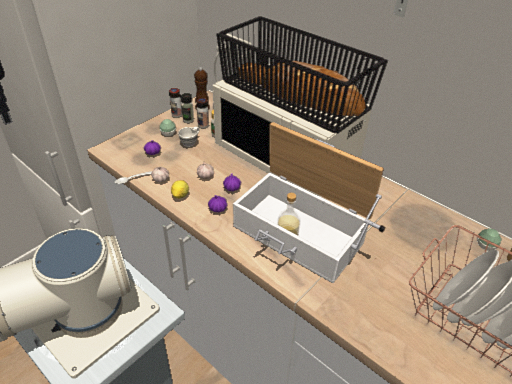

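View pics/top0.png

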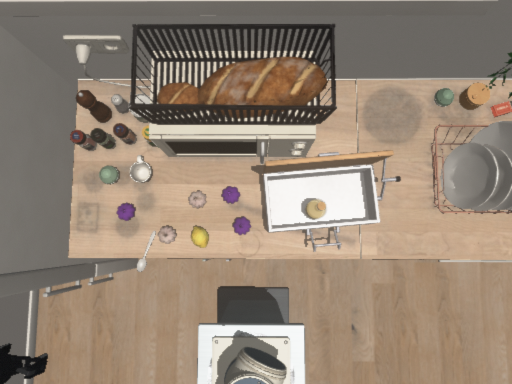

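View pics/wrist0.png

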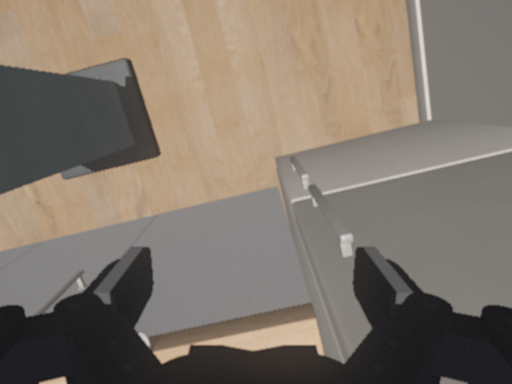

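```bash
cat > h.py <<'E'
from cell import telemetry, viewer, ticket, arm
import cv2, numpy as np
from scipy.spatial.transform import Rotation as R
def rot(q): return R.from_quat([q[1],q[2],q[3],q[0]]).as_matrix()
def ray(p,u,v):
    f=192/np.tan(np.radians(p['fov_y']/2))
    d=rot(p['rotation'])@np.array([(u-p['cx'])/f,-(v-p['cy'])/f,-1.0]); return p['eye'],d/np.linalg.norm(d)
def at_z(p,u,v,z):
    e,d=ray(p,u,v); return e+d*(z-e[2])/d[2]
def proj(p,P):
    f=192/np.tan(np.radians(p['fov_y']/2))
    c=rot(p['rotation']).T@(np.asarray(P,float)-p['eye']); return p['cx']+f*c[0]/-c[2], p['cy']-f*c[1]/-c[2]
def tri(obs):
    A=np.zeros((3,3));b=np.zeros(3)
    for p,u,v in obs:
        e,d=ray(p,u,v);M=np.eye(3)-np.outer(d,d);A+=M;b+=M@e
    x=np.linalg.solve(A,b); res=[np.hypot(*(np.array(proj(p,x))-(u,v))) for p,u,v in obs]
    return x,res
def to_tool(P):
    "vector from TCP target (mm, world point) in tool axes"
    s=telemetry.get_state(); return rot(s['tool_rot']).T@(np.asarray(P,float)-s['ee_pos'])
def crop(img,x0,y0,x1,y1,s,name):
    cv2.imwrite(name,cv2.resize(img[y0:y1,x0:x1,::-1],None,fx=s,fy=s,interpolation=cv2.INTER_CUBIC))
E
python3 - <<'E'
import cv2
a=cv2.imread('pics/top0.png');b=cv2.imread('pics/scene0.png')
cv2.imwrite('pics/t1.png',cv2.resize(a[120:265,60:260],None,fx=4,fy=4,interpolation=cv2.INTER_CUBIC))
cv2.imwrite('pics/t2.png',cv2.resize(a[140:260,245:405],None,fx=5,fy=5,interpolation=cv2.INTER_CUBIC))
cv2.imwrite('pics/s1.png',cv2.resize(b[60:230,90:290],None,fx=4,fy=3.5,interpolation=cv2.INTER_CUBIC)[:600])
cv2.imwrite('pics/s2.png',cv2.resize(b[120:280,225:395],None,fx=4,fy=3.75,interpolation=cv2.INTER_CUBIC)[:600])
E
```

```text
(no output)
```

View pics/t1.png

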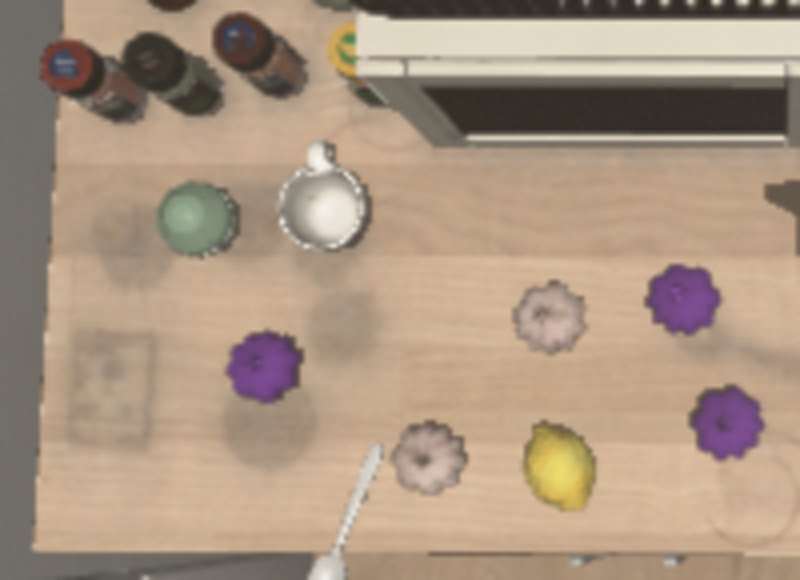

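View pics/t2.png

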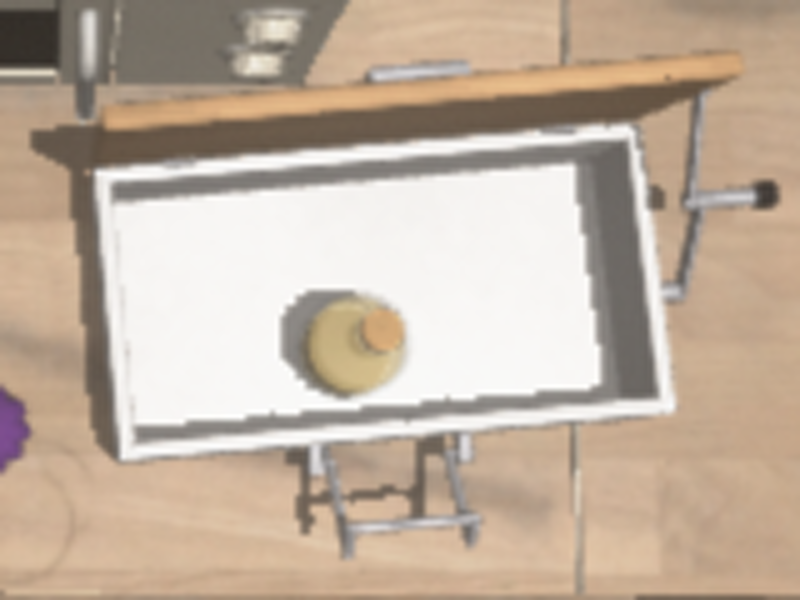

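View pics/s1.png

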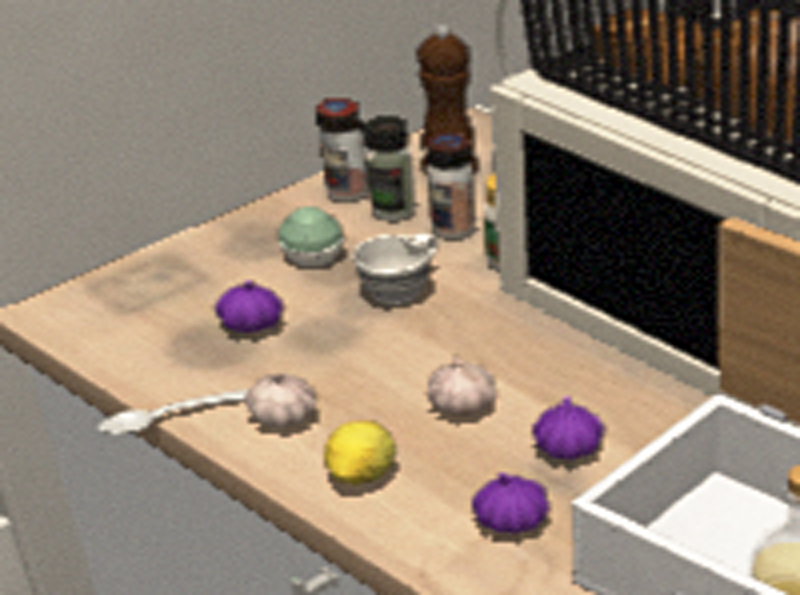

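View pics/s2.png

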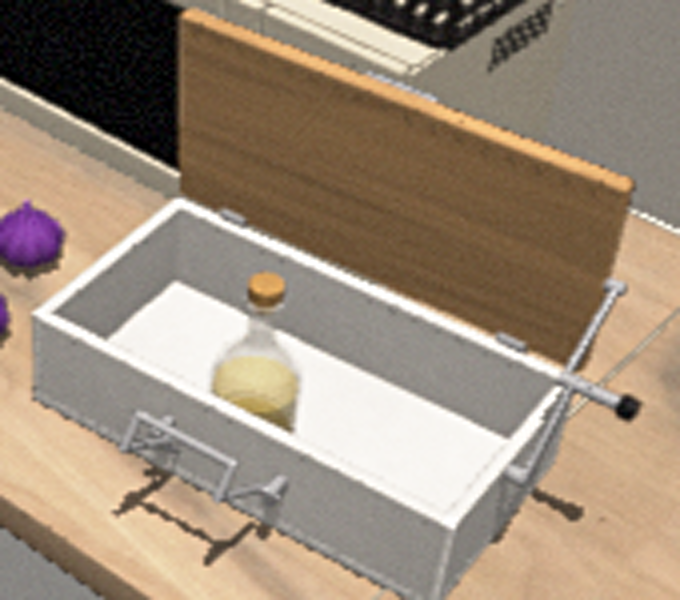

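```bash
cat > m1.py <<'E'
from h import *
T=viewer.camera_params('top');S=viewer.camera_params('scene')
t2=lambda x,y:(T,245+(x-2)/5,140+(y-2)/5); s2=lambda x,y:(S,225+(x-1.5)/4,120+(y-1.5)/3.75)
t1=lambda x,y:(T,60+(x-1.5)/4,120+(y-1.5)/4); s1=lambda x,y:(S,90+(x-1.5)/4,60+(y-1.3)/3.5)
cs=[at_z(*t2(*c),90) for c in [(98,170),(635,127),(672,410),(122,460)]]
for c in cs: print('rim',c.round(1))
print('edges',[round(np.linalg.norm(cs[i]-cs[(i+1)%4]),1) for i in range(4)])
c=np.mean(cs,0); print('center',c); 
print('yaw from rear edge, side', np.degrees(np.arctan2(*( (cs[0]-cs[1])[:2]*[-1,1])))," ",np.degrees(np.arctan2((cs[1]-cs[2])[1],(cs[1]-cs[2])[0])),np.degrees(np.arctan2((cs[0]-cs[3])[1],(cs[0]-cs[3])[0])))
print('scene rim FL,RL,FR',[at_z(*s2(*q),90).round(1) for q in [(37,316),(181,203),(445,524)]])
print('cork',at_z(*t2(382,329),161),at_z(*s2(266,280),161),tri([t2(382,329),s2(266,280)]))
print('knob',tri([t2(765,193),s2(628,406)]))
print('g1',at_z(*t1(428,457),28),at_z(*s1(281,404),28))
print('g2',at_z(*t1(550,317),28),at_z(*s1(461,391),28))
print('lem',at_z(*t1(560,466),26),at_z(*s1(360,455),26))
print('mug',at_z(*t1(323,207),50),at_z(*s1(392,255),50))
for n,a in [('p1',(684,299)),('p2',(727,422)),('p3',(264,367))]: print(n,at_z(*t1(*a),28))
print('bail',tri([t2(410,524),s2(186,440)]))
E
python3 m1.py
```

```text
rim [593.8 -37.5  90. ]
rim [ 619.6 -349.    90. ]
rim [ 455.5 -365.    90. ]
rim [426.1 -51.2  90. ]
edges [np.float64(312.6), np.float64(164.8), np.float64(315.2), np.float64(168.3)]
center [ 523.74444645 -200.67491891   90.        ]
yaw from rear edge, side 4.736492008406633   5.566145779182386 4.667360840077964
scene rim FL,RL,FR [array([425.6, -55.3,  90. ]), array([589.1, -42.9,  90. ]), array([ 453. , -363.2,   90. ])]
cork [ 495.07913686 -188.96860916  161.        ] [ 495.49796097 -188.17249327  161.        ] (array([ 494.91177686, -188.7396874 ,  161.75977253]), [np.float64(0.05289237406684736), np.float64(0.056600137840543956)])
knob (array([ 573.37040734, -405.91934429,  136.20816471]), [np.float64(0.10848079028355552), np.float64(0.12384395515511903)])
g1 [419.75187728 255.43519591  28.        ] [409.85684851 246.64625587  28.        ]
g2 [526.1198977 165.3601511  28.       ] [517.82857429 159.22059011  28.        ]
lem [413.37057651 155.92411042  26.        ] [408.1983933  152.66972796  26.        ]
mug [606.79590048 335.18026456  50.        ] [603.75820229 333.69148565  50.        ]
p1 [540.14658262  63.45914515  28.        ]
p2 [446.7978479   30.10330774  28.        ]
p3 [487.39423634 382.2406665   28.        ]
bail (array([ 391.19455848, -212.77955419,  104.51505727]), [np.float64(0.3542368704026608), np.float64(0.40754009181805834)])
```

```bash
cat > go.py <<'E'
import sys
from h import *
# usage: go.py x y z yawdeg(tool x heading) ; prints shift in m and turn rad
s=telemetry.get_state(); M=rot(s['tool_rot']); yaw=np.degrees(np.arctan2(M[1,0],M[0,0]))
print('t',round(s['clock'],2),'tcp',s['ee_pos'].round(1),'yaw',round(yaw,2),'tilt',round(np.degrees(np.arccos(-M[2,2])),2),'gap',round(s['finger_gap']*85.4,1),'F',s['contact_force'].round(1),'q6',s['q'][5].round(2))
a=list(map(float,sys.argv[1:]))
for i in range(0,len(a),4):
    d=to_tool(a[i:i+3]); t=-np.radians((a[i+3]-yaw+180)%360-180)
    print('shift',(d/1000).round(4),'turn',t.round(4))
E
python3 go.py 440 250 300 184.85  495 -189 300 184.85 495 -189 103 184.85
```

```text
t 0.15 tcp [130.5 534.  202.4] yaw 166.26 tilt 0.06 gap 85.5 F [-0.6 -0.5 -1.5] q6 1.42
shift [-0.3681 -0.2025 -0.0975] turn -0.3245
shift [-0.5258 -0.6159 -0.0971] turn -0.3245
shift [-0.5258 -0.6157  0.0999] turn -0.3245
```

Call:
play_rows:
  motion:
    - [[-0.04,-0.02,-0.04,0,0.085],[-0.08,-0.045,-0.08,0,0.085],[-0.12,-0.067,-0.097,0,0.085],[-0.16,-0.09,-0.097,-0.05,0.085],[-0.2,-0.11,-0.097,-0.1,0.085],[-0.24,-0.135,-0.097,-0.15,0.085],[-0.28,-0.155,-0.097,-0.2,0.085],[-0.32,-0.18,-0.097,-0.25,0.085],[-0.35,-0.195,-0.097,-0.3,0.085],[-0.368,-0.202,-0.097,-0.3245,0.085]]
  newtons: 40

```text
clock: 1.4
ee_pos: [441.2, 249.3, 299.5]
tool_rot: [-0.0, -0.042, 0.999, -0.0]
contact_force: [-0.1, 0.2, 0.3]
finger_gap: 0.998
```

```bash
python3 go.py 470 -20 300 184.85 495 -189 300 184.85; python3 -c "
from h import *
crop(viewer.camera('wrist'),0,0,512,384,1.5,'pics/w1.png')"
```

```text
t 1.4 tcp [441.2 249.3 299.5] yaw -175.18 tilt 0.04 gap 85.2 F [-0.1  0.2  0.3] q6 0.26
shift [-0.006  -0.2708 -0.0004] turn -0.0005
shift [-1.670e-02 -4.413e-01 -4.000e-04] turn -0.0005
```

View pics/w1.png

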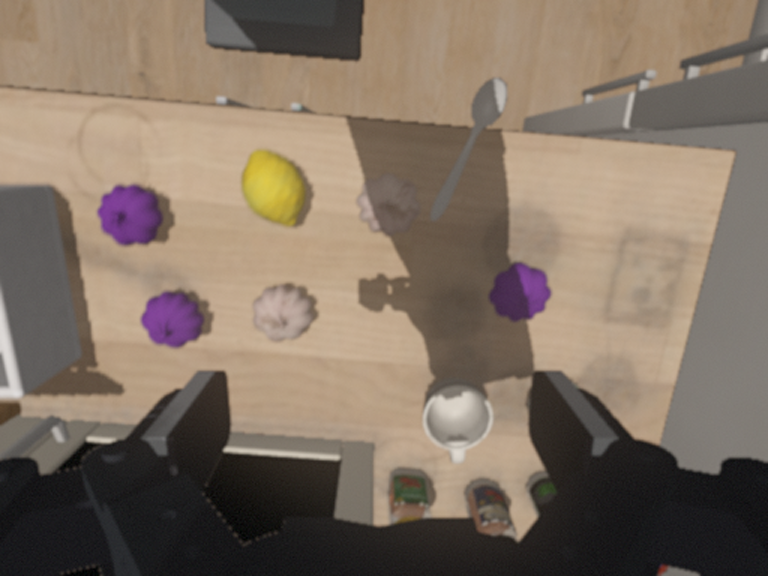

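Wrist view: garlics at (388,206) and (283,313), lemon at (273,188), three purple decoys at (130,215), (173,318), (520,291); mug at (458,417) in this 1.5x picture.

```bash
cat > m2.py <<'E'
from h import *
W=viewer.camera_params('wrist');T=viewer.camera_params('top');print(W['eye'])
for n,w,t,z in [('g1',(388,206),(428,457),24),('g2',(283,313),(550,317),24),('lem',(273,188),(560,466),26),('mug',(458,417),(323,207),50)]:
    w=((w[0]-.25)/1.5,(w[1]-.25)/1.5); t=(60+(t[0]-1.5)/4,120+(t[1]-1.5)/4)
    print(n,at_z(W,*w,z).round(1),at_z(T,*t,z).round(1),tri([(W,*w),(T,*t)])[0].round(1))
a=at_z(W,262/1.5,153/1.5,26);b=at_z(W,287/1.5,224/1.5,26);print(np.degrees(np.arctan2(*(b-a)[[1,0]])),np.linalg.norm(b-a))
a=at_z(T,60+545/4,120+424/4,26);b=at_z(T,60+575/4,120+510/4,26);print(np.degrees(np.arctan2(*(b-a)[[1,0]])),np.linalg.norm(b-a))
E
python3 m2.py
```

```text
[375.50509979 242.99053372 470.56027989]
g1 [420.5 254.   24. ] [419.8 256.3  24. ] [419.5 253.8  34.9]
g2 [526.8 165.7  24. ] [526.5 166.   24. ] [526.5 165.9  24.8]
lem [413.3 153.6  26. ] [413.4 155.9  26. ] [413.  155.   32.5]
mug [605.5 335.4  50. ] [606.8 335.2  50. ] [607.4 336.2  46.5]
21.737805362680454 63.02524020496241
-159.688128223183 68.68252543130819
```

Call:
play_rows:
  motion:
    - [[0,-0.03,0,0,0.085],[-0.002,-0.08,0,0,0.085],[-0.004,-0.13,0,0,0.085],[-0.006,-0.18,0,0,0.085],[-0.008,-0.23,0,0,0.085],[-0.01,-0.28,0,0,0.085],[-0.012,-0.33,0,0,0.085],[-0.014,-0.38,0,0,0.085],[-0.016,-0.42,0,0,0.085],[-0.0167,-0.4413,0,0,0.085]]

```text
clock: 2.7
ee_pos: [494.1, -189.2, 299.4]
tool_rot: [-0.0, -0.041, 0.999, 0.0]
contact_force: [-0.6, 0.5, 0.0]
finger_gap: 0.991
```

```bash
python3 go.py 495 -189 103 184.85; python3 -c "
from h import *
crop(viewer.camera('wrist'),0,0,512,384,1.5,'pics/w2.png')"
```

```text
t 2.7 tcp [ 494.1 -189.2  299.4] yaw -175.25 tilt 0.05 gap 84.7 F [-0.6  0.5  0. ] q6 -0.61
shift [-0.0011 -0.      0.1964] turn -0.0017
```

View pics/w2.png

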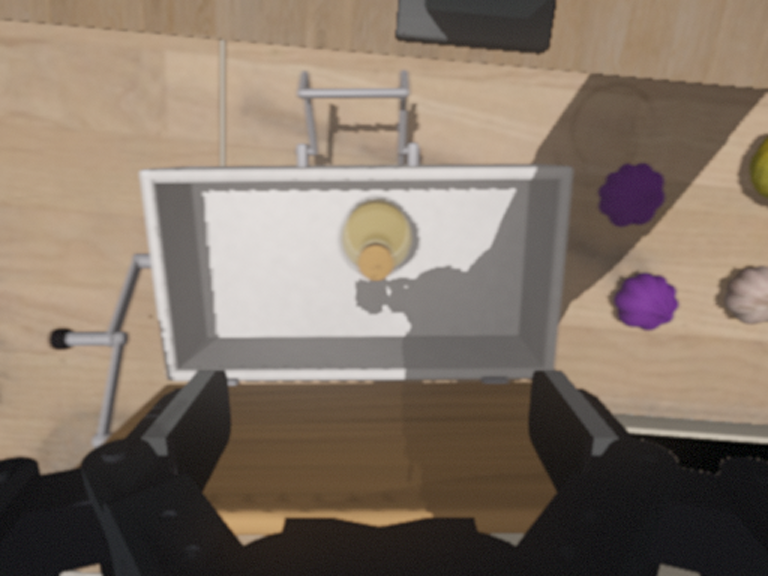

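The bottle (cork at pixel (376,261)) is centred between the fingers; bail bar at (353,93), knob at (62,339).

Run:
```python
from h import *
W=viewer.camera_params('wrist')
f=lambda x,y,z:at_z(W,(x-.25)/1.5,(y-.25)/1.5,z)
print('cork',f(376,261,161))
a=f(140,171,90);b=f(574,166,90);print(a,b,np.linalg.norm(a-b),np.degrees(np.arctan2(-(b-a)[0],(b-a)[1])))
c=(a+b)/2; th=np.arctan2(-(b-a)[0],(b-a)[1]); print('center',c+85*np.array([np.cos(th),np.sin(th),0]))
print('knob',f(62,339,135),'bar',f(353,93,107))
```

```text
cork [ 492.98529258 -192.87103306  161.        ]
[ 455.2458513  -369.96259184   90.        ] [425.39263578 -53.57961747  90.        ] 317.78829580173925 5.390346588210809
center [ 524.94335707 -203.7861557    90.        ]
knob [ 572.98115672 -409.34371741  135.        ] bar [ 390.65566712 -217.07534632  107.        ]
```

Call:
play_rows:
  motion:
    - [[-0.001,0,0.03,0,0.085],[-0.001,0,0.07,0,0.085],[-0.001,0,0.11,0,0.085],[-0.001,0,0.15,0,0.085],[-0.001,0,0.18,0,0.085],[-0.001,0,0.1964,0,0.085],[-0.001,0,0.1964,0,0.05],[-0.001,0,0.1964,0,0.015],[-0.001,0,0.1964,0,0.015],[-0.001,0,0.1964,0,0.015]]
  newtons: 40

```text
clock: 4.0
ee_pos: [495.7, -188.0, 104.5]
tool_rot: [0.001, -0.042, 0.999, -0.001]
contact_force: [-0.0, -0.9, 5.7]
finger_gap: 0.269
```

Call:
play_rows:
  motion:
    - [[0,0,0,0,0.015],[0,0,-0.02,0,0.015],[0,0,-0.05,0,0.015],[0,0,-0.09,0,0.015],[0,0,-0.13,0,0.015],[0,0,-0.16,0,0.015],[0,0,-0.17,0,0.015]]

```text
clock: 4.88
ee_pos: [495.4, -187.7, 274.7]
tool_rot: [0.001, -0.042, 0.999, -0.0]
contact_force: [0.3, -0.3, -3.9]
finger_gap: 0.266
```

```bash
python3 go.py 440 -470 275 185 440 -470 93 185; python3 -c "
from h import *
crop(viewer.camera('wrist'),0,0,512,384,1.5,'pics/w3.png')
crop(viewer.camera('scene'),0,0,512,384,1.5,'pics/s3.png')"
```

```text
t 4.88 tcp [ 495.4 -187.7  274.7] yaw -175.15 tilt 0.1 gap 22.7 F [ 0.3 -0.3 -3.9] q6 -0.61
shift [ 7.900e-02 -2.766e-01 -2.000e-04] turn -0.0027
shift [ 0.0793 -0.2764  0.1818] turn -0.0027
```

View pics/w3.png

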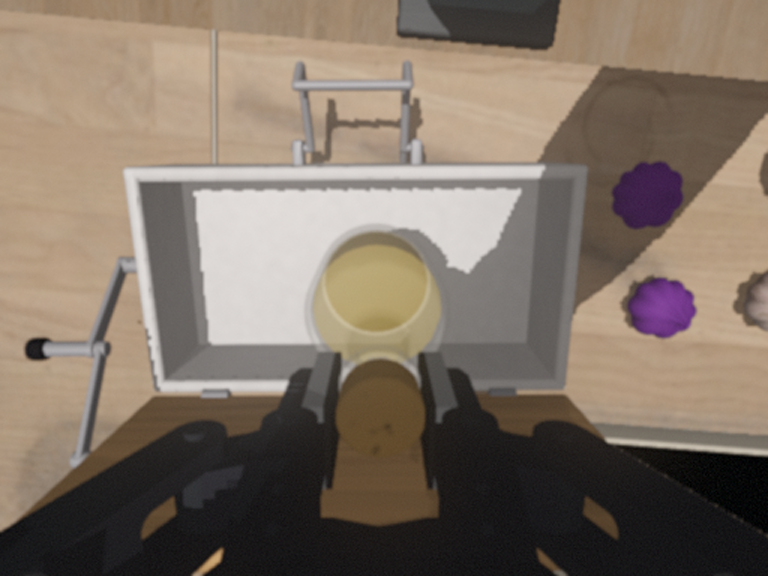

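View pics/s3.png

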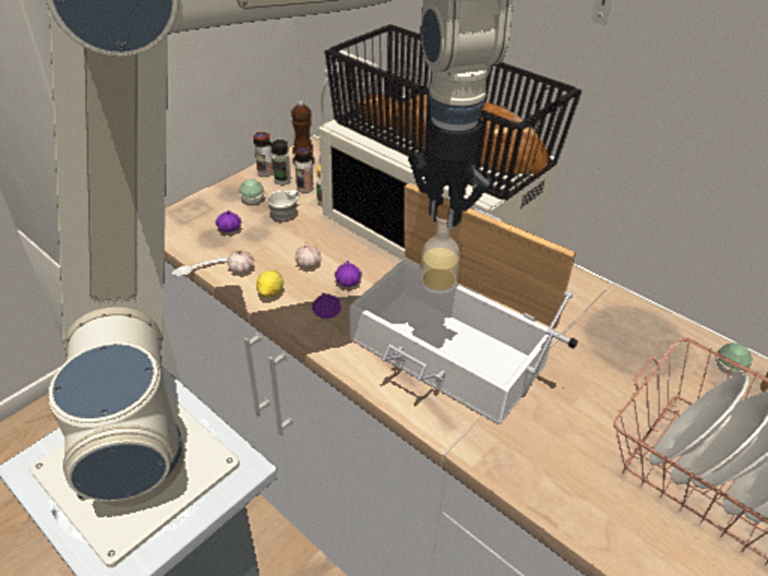

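Call:
play_rows:
  motion:
    - [[0.01,-0.03,0,0,0.015],[0.02,-0.07,0,0,0.015],[0.035,-0.12,0,0,0.015],[0.05,-0.17,0,0,0.015],[0.063,-0.22,0,0,0.015],[0.074,-0.26,0,0,0.015],[0.079,-0.2766,0,0,0.015],[0.079,-0.2766,0.03,0,0.015],[0.079,-0.2766,0.07,0,0.015],[0.079,-0.2766,0.11,0,0.015]]

```text
clock: 6.22
ee_pos: [439.7, -468.7, 161.2]
tool_rot: [-0.0, -0.043, 0.999, 0.001]
contact_force: [0.7, -0.2, -3.1]
finger_gap: 0.266
```

```bash
python3 go.py 440 -470 93 185; python3 -c "
from h import *
crop(viewer.camera('scene'),0,0,512,384,1.5,'pics/s4.png')"
```

```text
t 6.22 tcp [ 439.7 -468.7  161.2] yaw -175.12 tilt 0.09 gap 22.7 F [ 0.7 -0.2 -3.1] q6 -1.03
shift [-0.0002 -0.0014  0.0682] turn -0.002
```

View pics/s4.png

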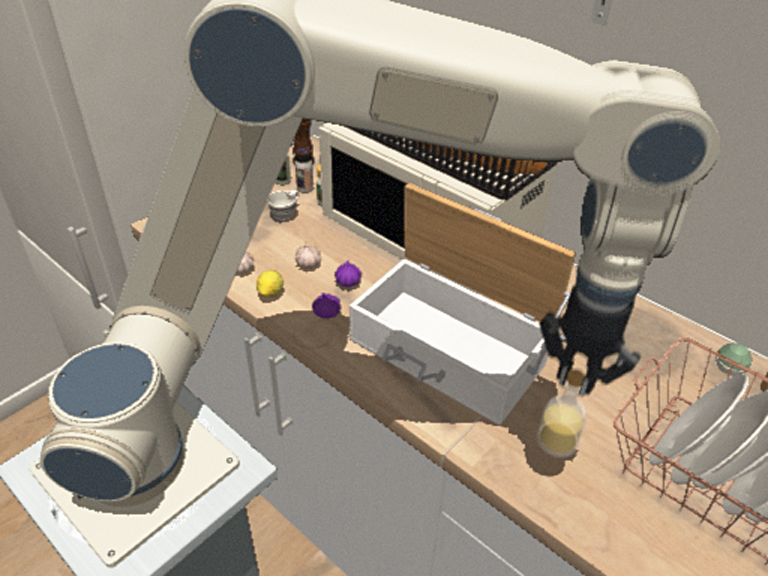

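Bottle hangs at (562,425), clear of box and rack. Lower, release, raise.

Call:
play_rows:
  motion:
    - [[0,0,0.02,0,0.015],[0,0,0.045,0,0.015],[0,0,0.06,0,0.015],[0,0,0.066,0,0.015],[0,0,0.069,0,0.015],[0,0,0.069,0,0.015],[0,0,0.069,0,0.03],[0,0,0.069,0,0.06],[0,0,0.069,0,0.085],[0,0,0.069,0,0.085]]

```text
clock: 7.52
ee_pos: [439.8, -469.9, 94.7]
tool_rot: [0.0, -0.042, 0.999, -0.0]
contact_force: [-0.3, 0.6, -0.8]
finger_gap: 0.963
```

```bash
python3 go.py 440 -470 260 185; python3 -c "
from h import *
crop(viewer.camera('scene'),280,150,512,320,3,'pics/s5.png')"
```

```text
t 7.53 tcp [ 439.8 -469.9   94.7] yaw -175.15 tilt 0.02 gap 82.3 F [-0.3  0.6 -0.8] q6 -1.03
shift [-2.000e-04 -1.000e-04 -1.653e-01] turn -0.0025
```

View pics/s5.png

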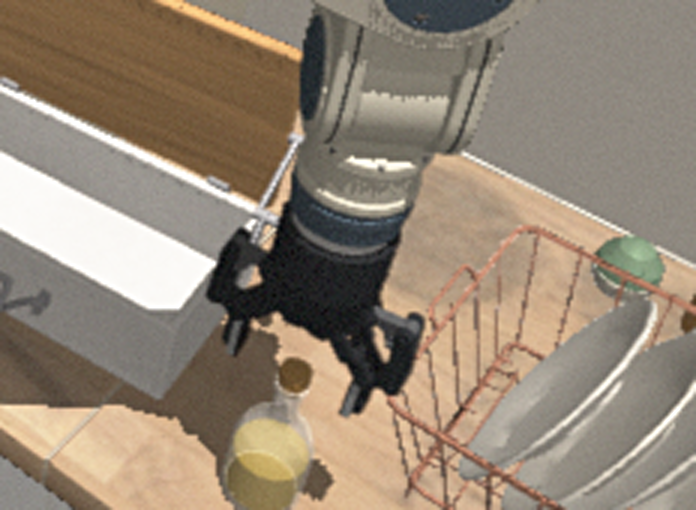

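Call:
play_rows:
  motion:
    - [[0,0,-0.03,0,0.085],[0,0,-0.07,0,0.085],[0,0,-0.11,0,0.085],[0,0,-0.15,0,0.085],[0,0,-0.18,0,0.085],[0,0.03,-0.19,0,0.085],[0,0.08,-0.19,0,0.085],[0,0.13,-0.19,0,0.085],[0,0.18,-0.19,0,0.085],[0,0.23,-0.19,0,0.085]]

```text
clock: 8.82
ee_pos: [419.9, -239.1, 284.6]
tool_rot: [0.0, -0.042, 0.999, -0.0]
contact_force: [0.1, -0.6, -0.3]
finger_gap: 0.995
```

```bash
python3 go.py 526.5 166 200 185 ; python3 -c "
from h import *
crop(viewer.camera('scene'),280,150,512,320,3,'pics/s6.png')"
```

```text
t 8.82 tcp [ 419.9 -239.1  284.6] yaw -175.16 tilt 0.02 gap 85.0 F [ 0.1 -0.6 -0.3] q6 -0.78
shift [-0.1403  0.3947  0.0846] turn -0.0028
```

View pics/s6.png

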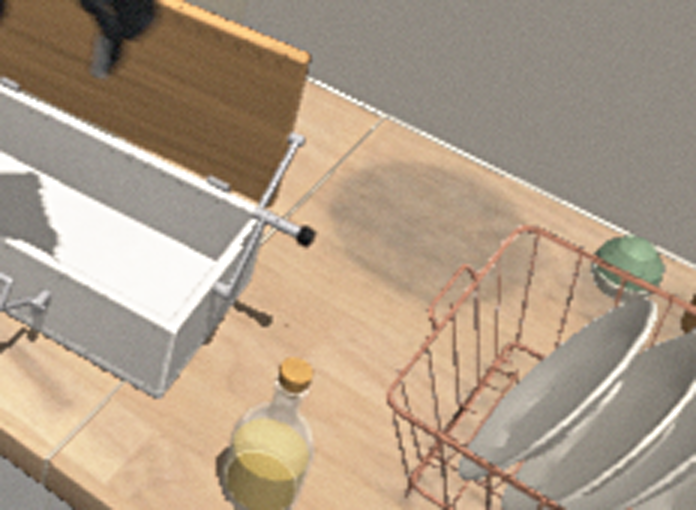

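Bottle stands upright on the worktop at (268,460). Go to garlic 2.

Call:
play_rows:
  motion:
    - [[0,0.05,0,0,0.085],[0,0.1,0,0,0.085],[0,0.15,0,0,0.085],[-0.02,0.2,0,0,0.085],[-0.05,0.25,0,0,0.085],[-0.08,0.3,0.02,0,0.085],[-0.11,0.345,0.04,0,0.085],[-0.13,0.38,0.07,0,0.085],[-0.1403,0.3947,0.0846,0,0.085],[-0.1403,0.3947,0.0846,0,0.085]]

```text
clock: 10.12
ee_pos: [526.4, 164.8, 198.9]
tool_rot: [-0.001, -0.043, 0.999, -0.0]
contact_force: [-0.3, -0.3, -0.6]
finger_gap: 0.994
```

```bash
python3 go.py 526.5 166 3 185 ; python3 -c "
from h import *
crop(viewer.camera('wrist'),0,0,512,384,1.5,'pics/w7.png')
crop(viewer.camera('top'),60,120,260,265,4,'pics/t7.png')"
```

```text
t 10.12 tcp [526.4 164.8 198.9] yaw -175.07 tilt 0.13 gap 84.9 F [-0.3 -0.3 -0.6] q6 0.07
shift [-0.0006  0.0013  0.1959] turn -0.0013
```

View pics/w7.png

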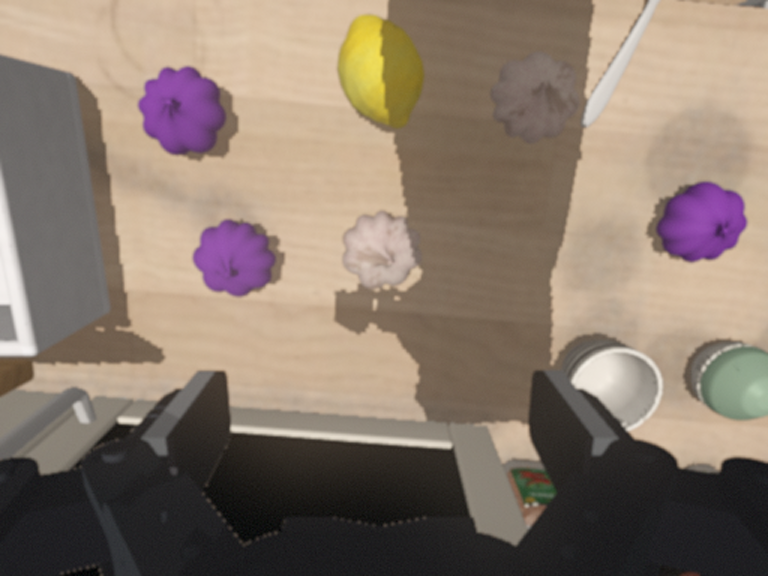

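View pics/t7.png

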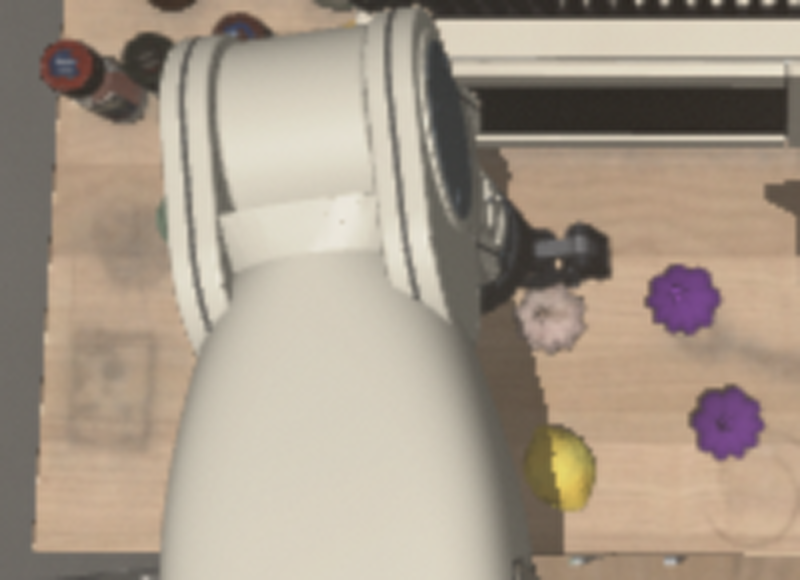

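Garlic at (380,250) is between the fingers (228…530); unmoved.

Call:
play_rows:
  motion:
    - [[-0.0006,0.001,0.04,0,0.085],[-0.0006,0.001,0.09,0,0.085],[-0.0006,0.001,0.14,0,0.085],[-0.0006,0.001,0.18,0,0.085],[-0.0006,0.001,0.195,0,0.085],[-0.0006,0.001,0.195,0,0.07],[-0.0006,0.001,0.195,0,0.045],[-0.0006,0.001,0.195,0,0.045],[-0.0006,0.001,0.195,0,0.045],[-0.0006,0.001,0.195,0,0.045]]
  newtons: 30

```text
clock: 11.48
ee_pos: [527.4, 165.6, 5.2]
tool_rot: [0.0, -0.042, 0.999, 0.0]
contact_force: [-0.2, 0.5, 0.4]
finger_gap: 0.529
```

Call:
play_rows:
  motion:
    - [[0,0,-0.01,0,0.045],[0,0,-0.04,0,0.045],[0,0,-0.09,0,0.045],[0,0,-0.14,0,0.045],[0,0,-0.19,0,0.045],[0,0,-0.2,0,0.045]]

```text
clock: 12.22
ee_pos: [528.4, 165.7, 209.1]
tool_rot: [0.003, -0.042, 0.999, 0.0]
contact_force: [1.0, 0.1, -0.7]
finger_gap: 0.526
```

```bash
cat > box.py <<'E'
import sys
from h import *
C=np.array([524.3,-202.3]); th=np.radians(5.0)
def b2w(x,y,z=0): return [C[0]+x*np.cos(th)-y*np.sin(th),C[1]+x*np.sin(th)+y*np.cos(th),z]
if __name__=='__main__':
    a=list(map(float,sys.argv[1:]))
    for i in range(0,len(a),3): print(np.round(b2w(*a[i:i+3]),1))
E
python3 box.py -33 85 0 -33 0 0 -33 -85 0 19 -190 0; python3 -c "
from h import *
crop(viewer.camera('wrist'),0,0,512,384,1.5,'pics/w8.png')"
```

```text
[ 484.  -120.5    0. ]
[ 491.4 -205.2    0. ]
[ 498.8 -289.9    0. ]
[ 559.8 -389.9    0. ]
```

View pics/w8.png

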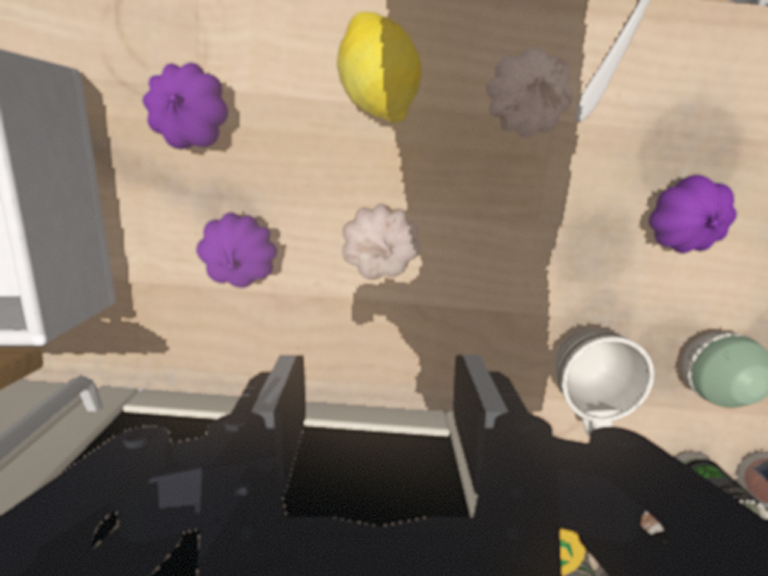

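Run:
```python
from h import *
s=telemetry.get_state();W=viewer.camera_params('wrist')
print(s['ee_pos'])
for z in (10,25,40): print(at_z(W,379.5/1.5,242/1.5,z),[np.linalg.norm(at_z(W,343/1.5,242/1.5,z)-at_z(W,416/1.5,242/1.5,z))])
e,d=ray(W,379.5/1.5,242/1.5);print(e,d)
T=viewer.camera_params('top');print(at_z(T,60+(550-1.5)/4,120+(317-1.5)/4,25))
print(proj(W,[528.4,165.7,209]),proj(W,[528.4,165.7,228]))
```

```text
[528.13298836 165.70874865 208.29259953]
[526.37400838 165.80214794  10.        ] [np.float64(53.965619068431785)]
[523.68901874 165.55525123  25.        ] [np.float64(51.77381320281123)]
[521.00402911 165.30835452  40.        ] [np.float64(49.582007337190674)]
[460.26544911 159.72317265 379.32298555] [ 0.17617567  0.01620013 -0.98422543]
[526.43966118 165.80724188  25.        ]
(np.float64(252.9186161650652), np.float64(230.28148334822788)) (np.float64(252.95463238740547), np.float64(244.88536006002215))
```

Call:
play_rows:
  motion:
    - [[0.0,0,0.05,0,0.085],[0.001,0,0.1,0,0.085],[0.001,0,0.15,0,0.085],[0.001,0,0.19,0,0.085],[0.001,0,0.205,0,0.085],[0.001,0,0.205,0,0.06],[0.001,0,0.205,0,0.02],[0.001,0,0.205,0,0.02],[0.001,0,0.205,0,0.02],[0.001,0,0.205,0,0.02]]
  newtons: 30

```text
clock: 13.52
ee_pos: [527.5, 165.9, 2.1]
tool_rot: [0.002, -0.042, 0.999, 0.0]
contact_force: [-1.8, 1.3, 7.2]
finger_gap: 0.503
```

Call:
play_rows:
  motion:
    - [[0,0,-0.01,0,0.02],[0,0,-0.04,0,0.02],[0,0,-0.09,0,0.02],[0,0,-0.14,0,0.02],[0,0,-0.18,0,0.02],[0,0,-0.19,0,0.02]]

```text
clock: 14.28
ee_pos: [527.5, 165.6, 194.0]
tool_rot: [0.003, -0.042, 0.999, 0.0]
contact_force: [0.2, 0.1, -0.3]
finger_gap: 0.234
```

```bash
python3 go.py 484 -120.5 190 185 484 -120.5 18 185; python3 -c "
from h import *
crop(viewer.camera('wrist'),0,0,512,384,1.5,'pics/w9.png')"
```

```text
t 14.28 tcp [527.5 165.6 194. ] yaw -175.14 tilt 0.38 gap 20.0 F [ 0.2  0.1 -0.3] q6 0.07
shift [ 0.0676 -0.2814  0.0035] turn -0.0025
shift [ 0.0687 -0.2815  0.1755] turn -0.0025
```

View pics/w9.png

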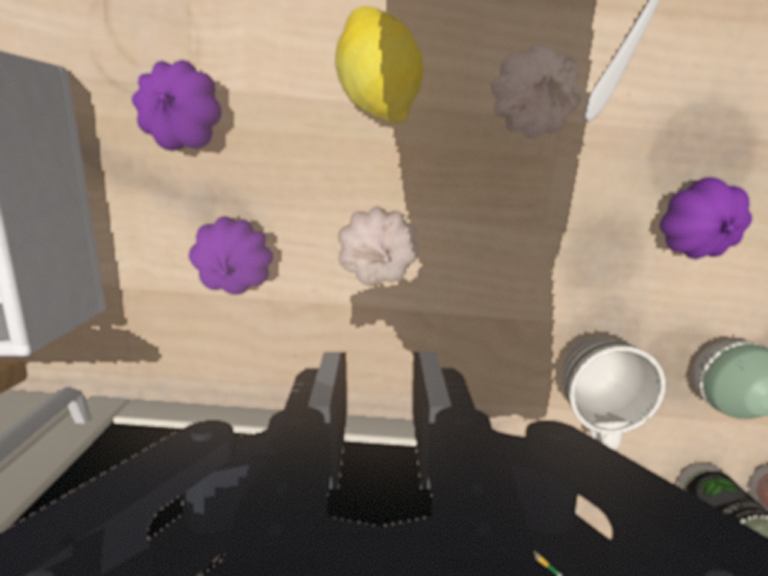

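Call:
play_rows:
  motion:
    - [[0.0,0,0.05,0,0.085],[0.001,0,0.1,0,0.085],[0.002,0,0.15,0,0.085],[0.003,0,0.18,0,0.085],[0.003,0,0.19,0,0.085],[0.003,0,0.196,0,0.085],[0.003,0,0.196,0,0.06],[0.003,0,0.196,0,0.06],[0.003,0,0.196,0,0.06]]
  newtons: 25

```text
clock: 15.45
ee_pos: [523.7, 165.3, -5.4]
tool_rot: [0.001, -0.042, 0.999, 0.0]
contact_force: [-0.9, -0.0, -0.4]
finger_gap: 0.707
```

```bash
python3 go.py; python3 -c "
from h import *
crop(viewer.camera('wrist'),0,0,512,384,1.5,'pics/w10.png')
crop(viewer.camera('scene'),90,60,290,230,3.5,'pics/s10.png')"
```

```text
t 15.45 tcp [523.7 165.3  -5.4] yaw -175.15 tilt 0.07 gap 60.4 F [-0.9 -0.  -0.4] q6 0.07
```

View pics/w10.png

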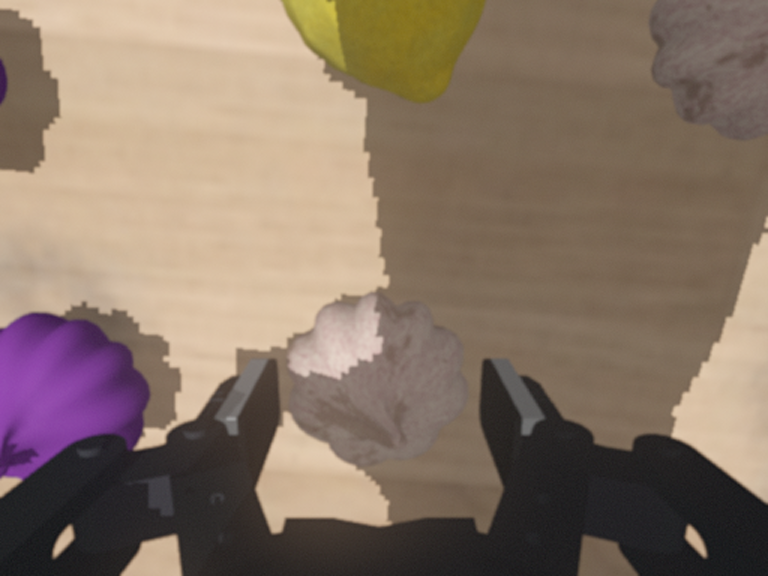

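View pics/s10.png

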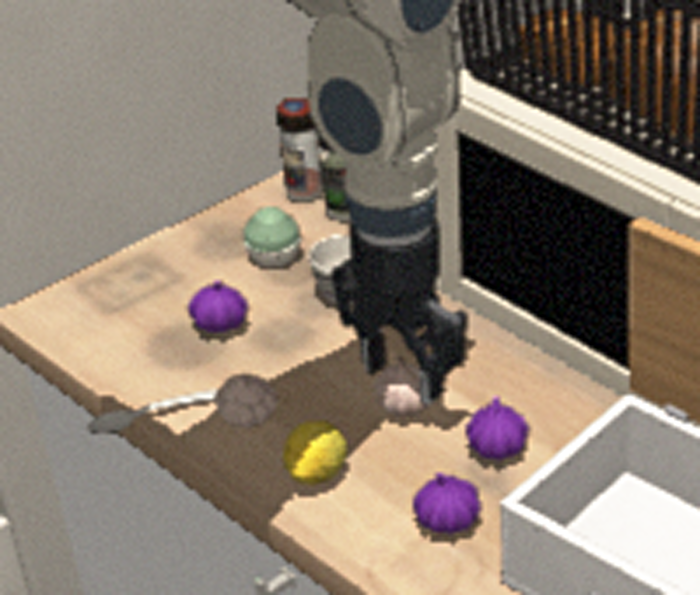

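Run:
```python
from h import *
W=viewer.camera_params('wrist')
for z in (2,15,28,56): print(z,np.array(proj(W,[523.7,165.3,z]))*1.5, at_z(W,376/1.5,380/1.5,z), np.linalg.norm(at_z(W,288/1.5,380/1.5,z)-at_z(W,467/1.5,380/1.5,z)))
```

```text
2 [379.65066294 352.6642447 ] [534.15162734 164.89794008   2.        ] 63.27527000946588
15 [379.69799097 368.14270351] [527.96852789 164.45710213  15.        ] 58.24910200278393
28 [379.75318333 386.19315772] [521.78542844 164.01626419  28.        ] 53.222933996102
56 [379.9099973  437.47858521] [508.46798346 163.06676707  56.        ] 42.39734136632548
```

Call:
play_rows:
  motion:
    - [[0,-0.001,0.001,0,0.05],[0,-0.001,0.001,0,0.04],[0,-0.001,0.001,0,0.04],[0,-0.001,0.001,0,0.04],[0,-0.001,0.001,0,0.04]]
  newtons: 30

```text
clock: 16.18
ee_pos: [523.7, 164.5, -5.7]
tool_rot: [0.001, -0.042, 0.999, 0.0]
contact_force: [-3.5, 0.6, 14.4]
finger_gap: 0.603
```

```bash
python3 go.py; python3 -c "
from h import *
crop(viewer.camera('wrist'),0,0,512,384,1.5,'pics/w11.png')"
```

```text
t 16.18 tcp [523.7 164.5  -5.7] yaw -175.13 tilt 0.1 gap 51.5 F [-3.5  0.6 14.4] q6 0.07
```

View pics/w11.png

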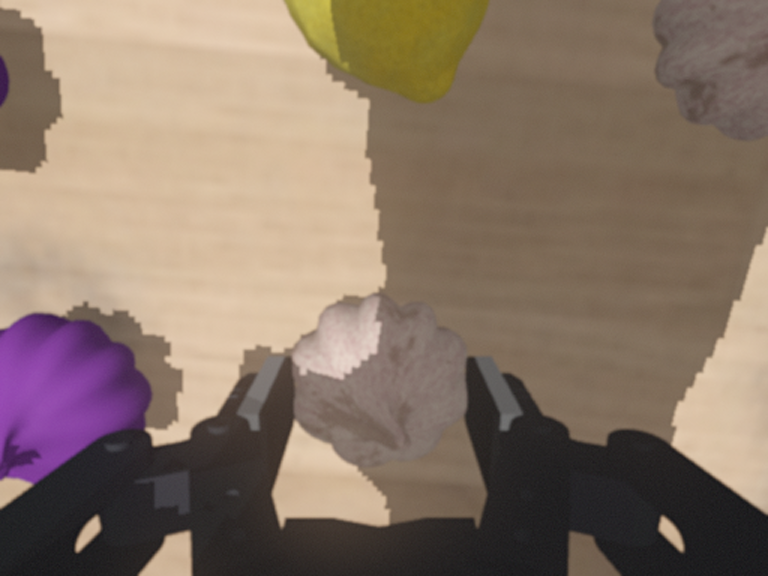

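Gripped at 51.5 mm; now lift gently.

Call:
play_rows:
  motion:
    - [[0,0,-0.003,0,0.04],[0,0,-0.01,0,0.04],[0,0,-0.02,0,0.04],[0,0,-0.04,0,0.04],[0,0,-0.04,0,0.04]]
  newtons: 30

```text
clock: 16.85
ee_pos: [524.5, 164.3, 34.4]
tool_rot: [0.001, -0.042, 0.999, 0.0]
contact_force: [-0.4, 0.3, -1.3]
finger_gap: 0.599
```

```bash
python3 go.py; python3 -c "
from h import *
crop(viewer.camera('wrist'),0,0,512,384,1.5,'pics/w12.png')"
```

```text
t 16.85 tcp [524.5 164.3  34.4] yaw -175.15 tilt 0.17 gap 51.1 F [-0.4  0.3 -1.3] q6 0.07
```

View pics/w12.png

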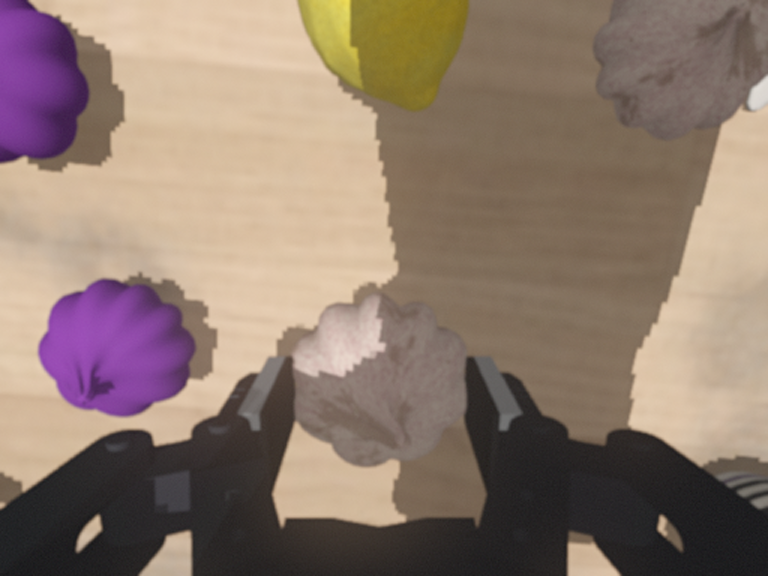

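Held. Carry to the box, y=+85 slot.

```bash
python3 go.py 484 -120.5 180 185 484 -120.5 9 185
```

```text
t 16.9 tcp [523.8 164.2  33.4] yaw -175.15 tilt 0.09 gap 50.8 F [-0.1  0.3 -1.1] q6 0.07
shift [ 0.0635 -0.2803 -0.1467] turn -0.0026
shift [ 0.0638 -0.2803  0.0243] turn -0.0026
```

Call:
play_rows:
  motion:
    - [[0,0,-0.02,0,0.04],[0,0,-0.06,0,0.04],[0,0,-0.11,0,0.04],[0.005,-0.03,-0.147,0,0.04],[0.015,-0.07,-0.147,0,0.04],[0.027,-0.12,-0.147,0,0.04],[0.04,-0.17,-0.147,0,0.04],[0.052,-0.22,-0.147,0,0.04],[0.06,-0.26,-0.147,0,0.04],[0.0635,-0.2803,-0.147,0,0.04]]

```text
clock: 18.15
ee_pos: [483.2, -122.4, 179.0]
tool_rot: [-0.001, -0.041, 0.999, 0.0]
contact_force: [1.0, 0.4, -0.7]
finger_gap: 0.597
```

```bash
python3 go.py 484 -120.5 9 185; python3 -c "
from h import *
crop(viewer.camera('wrist'),0,0,512,384,1.5,'pics/w13.png')"
```

```text
t 18.15 tcp [ 483.2 -122.4  179. ] yaw -175.26 tilt 0.06 gap 51.0 F [ 1.   0.4 -0.7] q6 -0.5
shift [-0.0012  0.0018  0.17  ] turn -0.0046
```

View pics/w13.png

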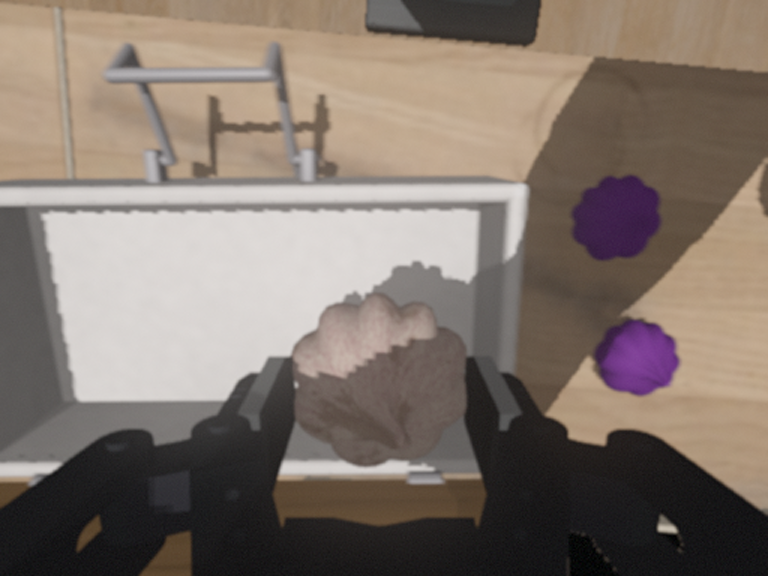

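```bash
python3 box.py -22 76 0 -22 -4 0 -22 -84 0; python3 go.py 495.8 -128.5 12 185
```

```text
[ 495.8 -128.5    0. ]
[ 502.7 -208.2    0. ]
[ 509.7 -287.9    0. ]
t 18.2 tcp [ 483.3 -123.8  179. ] yaw -175.29 tilt 0.07 gap 50.6 F [ 0.7 -1.4 -0.1] q6 -0.5
shift [-0.0123 -0.0056  0.1669] turn -0.005
```

Call:
play_rows:
  motion:
    - [[-0.006,-0.003,0.02,0,0.04],[-0.0115,-0.0055,0.06,0,0.04],[-0.0115,-0.0055,0.1,0,0.04],[-0.0115,-0.0055,0.14,0,0.04],[-0.0115,-0.0055,0.16,0,0.04],[-0.0115,-0.0055,0.166,0,0.04],[-0.0115,-0.0055,0.166,0,0.06],[-0.0115,-0.0055,0.166,0,0.07],[-0.0115,-0.0055,0.166,0,0.07]]

```text
clock: 19.32
ee_pos: [496.2, -125.2, 14.7]
tool_rot: [0.001, -0.042, 0.999, -0.0]
contact_force: [-0.3, 0.0, 1.0]
finger_gap: 0.82
```

Call:
play_rows:
  motion:
    - [[0,0,-0.02,0,0.07],[0,0,-0.06,0,0.07],[0,0,-0.11,0,0.07],[0,0,-0.16,0,0.07],[0,0.02,-0.19,0,0.085],[0,0.05,-0.19,0,0.085],[0,0.1,-0.19,0,0.085]]

```text
clock: 20.2
ee_pos: [487.5, -25.2, 204.8]
tool_rot: [0.001, -0.041, 0.999, -0.0]
contact_force: [-0.9, 0.5, -0.1]
finger_gap: 0.993
```

```bash
python3 go.py 420 255 200 120; python3 -c "
from h import *
crop(viewer.camera('wrist'),0,0,512,384,1.5,'pics/w14.png')"
```

```text
t 20.2 tcp [487.5 -25.2 204.8] yaw -175.27 tilt 0.11 gap 84.8 F [-0.9  0.5 -0.1] q6 -0.31
shift [0.0442 0.2849 0.0045] turn 1.1297
```

View pics/w14.png

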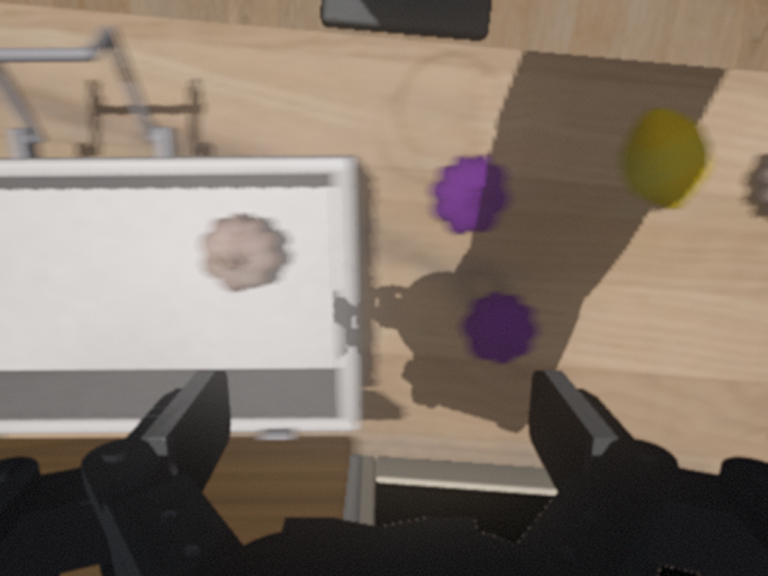

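Garlic stands in the box at (245,250). Next lemon.

```bash
python3 go.py 413 154.5 200 201
```

```text
t 20.25 tcp [486.  -20.1 204.9] yaw -175.11 tilt 0.13 gap 85.0 F [-1.4  4.  -0.1] q6 -0.3
shift [0.0579 0.1802 0.0051] turn -0.2811
```

Call:
play_rows:
  motion:
    - [[0.01,0.03,0,-0.03,0.085],[0.02,0.07,0,-0.08,0.085],[0.035,0.11,0,-0.14,0.085],[0.05,0.15,0.005,-0.2,0.085],[0.058,0.18,0.005,-0.26,0.085],[0.058,0.18,0.005,-0.2811,0.085],[0.058,0.18,0.005,-0.2811,0.085]]

```text
clock: 21.12
ee_pos: [414.5, 148.9, 199.2]
tool_rot: [0.0, -0.182, 0.983, -0.0]
contact_force: [0.3, -0.2, -0.3]
finger_gap: 0.998
```

```bash
python3 go.py 413 154.5 -4 201; python3 -c "
from h import *
crop(viewer.camera('wrist'),0,0,512,384,1.5,'pics/w15.png')
W=viewer.camera_params('wrist');print(proj(W,[413,154.5,26]))"
```

```text
t 21.12 tcp [414.5 148.9 199.2] yaw -159.04 tilt 0.05 gap 85.2 F [ 0.3 -0.2 -0.3] q6 -0.21
shift [-0.0005  0.0059  0.2032] turn -0.0006
(np.float64(258.79655580609005), np.float64(168.7092208474345))
```

View pics/w15.png

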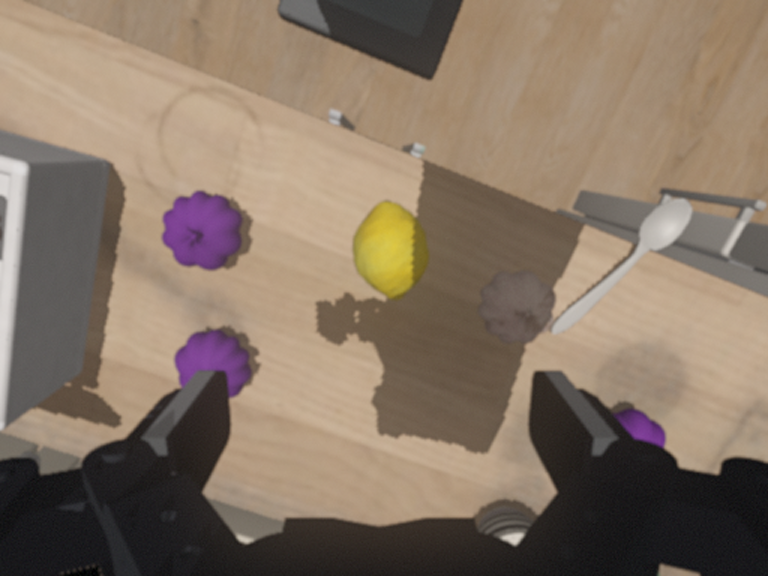

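Call:
play_rows:
  motion:
    - [[0,0.007,0.03,0,0.085],[0,0.007,0.08,0,0.085],[0,0.007,0.13,0,0.085],[0,0.007,0.17,0,0.085],[0,0.007,0.195,0,0.085],[0,0.007,0.202,0,0.085],[0,0.007,0.202,0,0.065],[0,0.007,0.202,0,0.065]]

```text
clock: 22.18
ee_pos: [412.6, 155.5, -2.1]
tool_rot: [0.001, -0.182, 0.983, -0.0]
contact_force: [0.1, 0.1, 0.6]
finger_gap: 0.756
```

```bash
python3 go.py; python3 -c "
from h import *
crop(viewer.camera('wrist'),0,0,512,384,1.5,'pics/w16.png')"
```

```text
t 22.18 tcp [412.6 155.5  -2.1] yaw -159.07 tilt 0.1 gap 64.5 F [0.1 0.1 0.6] q6 -0.2
```

View pics/w16.png

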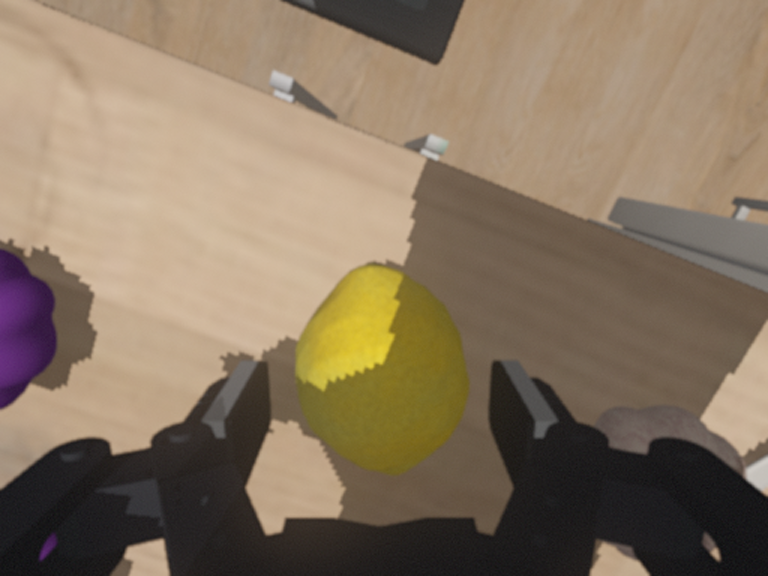

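Call:
play_rows:
  motion:
    - [[0.004,0,0.002,0,0.065],[0.004,0,0.002,0,0.05],[0.004,0,0.002,0,0.035],[0.004,0,0.002,0,0.035],[0.004,0,0.002,0,0.035],[0.004,0,-0.004,0,0.035],[0.004,0,-0.015,0,0.035],[0.004,0,-0.038,0,0.035],[0.004,0,-0.038,0,0.035]]
  newtons: 30

```text
clock: 23.35
ee_pos: [409.2, 154.5, 36.5]
tool_rot: [0.002, -0.182, 0.983, 0.0]
contact_force: [0.5, -0.4, -1.3]
finger_gap: 0.58
```

```bash
python3 go.py 502.7 -208.2 180 185; python3 -c "
from h import *
crop(viewer.camera('wrist'),0,0,512,384,1.5,'pics/w17.png')"
```

```text
t 23.35 tcp [409.2 154.5  36.5] yaw -159.04 tilt 0.2 gap 49.5 F [ 0.5 -0.4 -1.3] q6 -0.2
shift [ 0.042  -0.3722 -0.1434] turn 0.2786
```

View pics/w17.png

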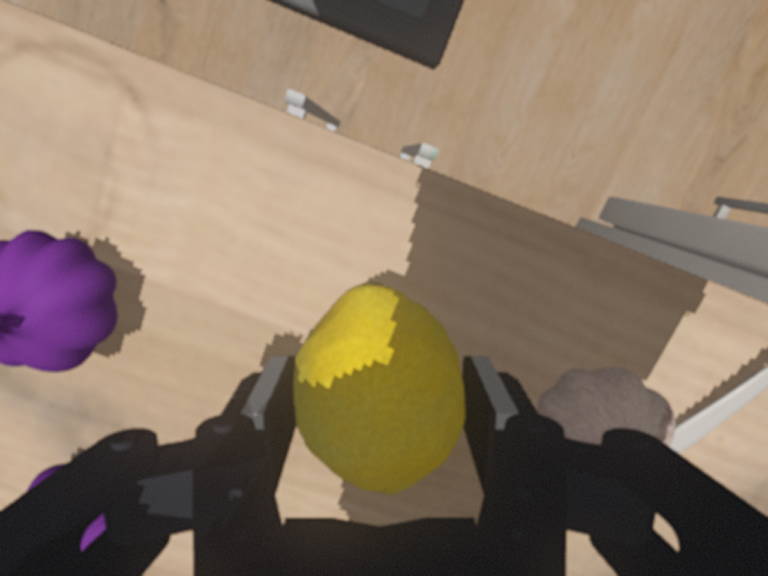

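Call:
play_rows:
  motion:
    - [[0,0,-0.03,0,0.035],[0,0,-0.08,0,0.035],[0.003,-0.03,-0.12,0.03,0.035],[0.008,-0.07,-0.145,0.07,0.035],[0.014,-0.12,-0.145,0.11,0.035],[0.02,-0.18,-0.145,0.15,0.035],[0.027,-0.24,-0.145,0.19,0.035],[0.034,-0.3,-0.145,0.23,0.035],[0.04,-0.35,-0.145,0.265,0.035],[0.042,-0.372,-0.145,0.2786,0.035]]

```text
clock: 24.65
ee_pos: [501.8, -210.7, 178.5]
tool_rot: [-0.001, -0.042, 0.999, 0.0]
contact_force: [-0.9, 0.6, -0.8]
finger_gap: 0.577
```

```bash
python3 -c "
from h import *
crop(viewer.camera('wrist'),0,0,512,384,1.5,'pics/w18.png')"; python3 go.py 502.7 -208.2 11 185
```

```text
t 24.7 tcp [ 502.4 -211.9  178.4] yaw -175.21 tilt 0.07 gap 49.6 F [ 0.1 -1.9 -1.6] q6 -0.64
shift [-0.0008  0.0036  0.1674] turn -0.0037
```

View pics/w18.png

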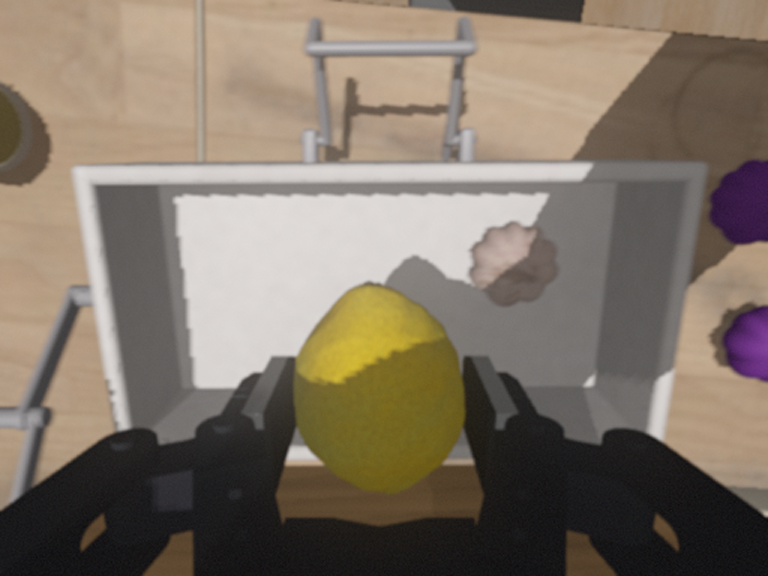

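Call:
play_rows:
  motion:
    - [[0,0.001,0.02,0,0.035],[0,0.001,0.06,0,0.035],[0,0.001,0.1,0,0.035],[0,0.001,0.14,0,0.035],[0,0.001,0.16,0,0.035],[0,0.001,0.167,0,0.035],[0,0.001,0.167,0,0.055],[0,0.001,0.167,0,0.068],[0,0.001,0.167,0,0.068]]

```text
clock: 25.82
ee_pos: [502.2, -207.4, 13.8]
tool_rot: [0.001, -0.044, 0.999, -0.0]
contact_force: [0.6, -0.8, 0.6]
finger_gap: 0.797
```

Call:
play_rows:
  motion:
    - [[0,0,-0.02,0,0.068],[0,0,-0.06,0,0.068],[0,0,-0.11,0,0.068],[0,0,-0.16,0,0.068],[0,0.02,-0.2,0,0.085],[0,0.06,-0.2,0,0.085],[0,0.11,-0.2,0,0.085],[0,0.16,-0.2,0,0.085],[0,0.19,-0.2,0,0.085],[0,0.2,-0.2,0,0.085]]

```text
clock: 27.08
ee_pos: [484.1, -6.6, 213.6]
tool_rot: [0.001, -0.045, 0.999, -0.0]
contact_force: [-0.7, -0.8, -0.1]
finger_gap: 0.995
```

```bash
python3 -c "
from h import *
crop(viewer.camera('top'),60,100,410,265,2.2,'pics/t19.png')"; python3 go.py 420 255 200 120
```

```text
t 27.12 tcp [484.1  -6.5 213.5] yaw -174.91 tilt 0.06 gap 84.9 F [-0.5  0.4 -1.3] q6 -0.28
shift [0.0407 0.2661 0.0135] turn 1.136
```

View pics/t19.png

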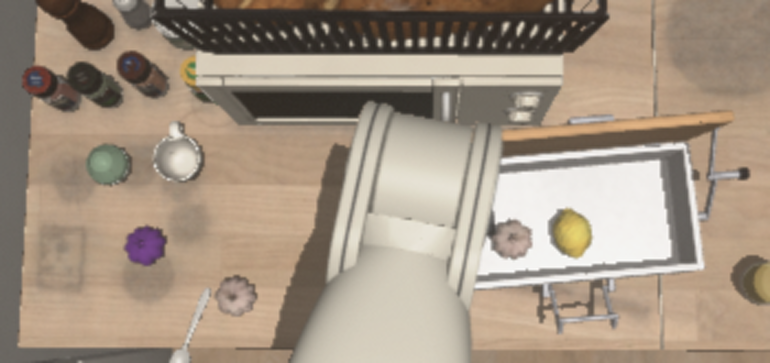

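Call:
play_rows:
  motion:
    - [[0.005,0.03,0,0.1,0.085],[0.01,0.07,0,0.22,0.085],[0.015,0.11,0,0.36,0.085],[0.02,0.15,0,0.5,0.085],[0.025,0.19,0.005,0.64,0.085],[0.03,0.22,0.01,0.78,0.085],[0.035,0.245,0.0135,0.92,0.085],[0.04,0.26,0.0135,1.04,0.085],[0.0407,0.266,0.0135,1.136,0.085],[0.0407,0.266,0.0135,1.136,0.085]]

```text
clock: 28.38
ee_pos: [421.2, 253.1, 199.4]
tool_rot: [0.0, 0.501, 0.866, -0.0]
contact_force: [-0.6, -0.4, -0.2]
finger_gap: 0.993
```

```bash
python3 -c "
from h import *
crop(viewer.camera('wrist'),0,0,512,384,1.5,'pics/w20.png')
W=viewer.camera_params('wrist');print(np.array(proj(W,[420,255,22]))*1.5)"; python3 go.py 420 255 -5.5 120
```

```text
[378.83912229 247.49047455]
t 28.43 tcp [421.2 252.9 199.4] yaw 120.0 tilt 0.02 gap 85.0 F [-0.3  0.   0.7] q6 1.42
shift [0.0025 0.     0.2049] turn -0.0
```

View pics/w20.png

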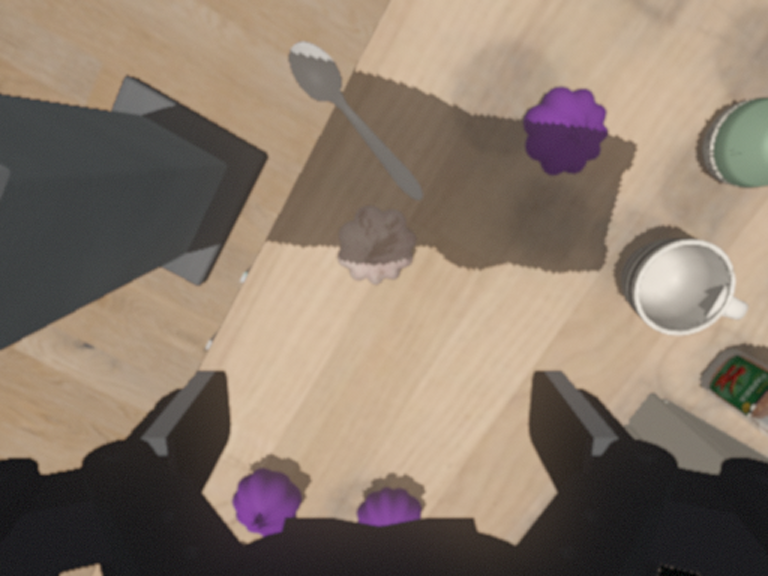

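Call:
play_rows:
  motion:
    - [[0.0,-0.001,0.04,0,0.085],[0.003,-0.001,0.09,0,0.085],[0.003,-0.001,0.14,0,0.085],[0.003,-0.001,0.18,0,0.085],[0.003,-0.001,0.2,0,0.085],[0.003,-0.001,0.205,0,0.085],[0.003,-0.001,0.205,0,0.06],[0.003,-0.001,0.205,0,0.06]]

```text
clock: 29.42
ee_pos: [419.1, 255.7, -4.6]
tool_rot: [0.001, 0.501, 0.866, 0.001]
contact_force: [-0.3, -0.5, -0.2]
finger_gap: 0.704
```

```bash
python3 -c "
from h import *
crop(viewer.camera('wrist'),0,0,512,384,1.5,'pics/w21.png')"; python3 go.py
```

```text
t 29.48 tcp [419.  255.7  -4.6] yaw 119.92 tilt 0.11 gap 59.7 F [ 0.8 -0.2  0.4] q6 1.43
```

View pics/w21.png

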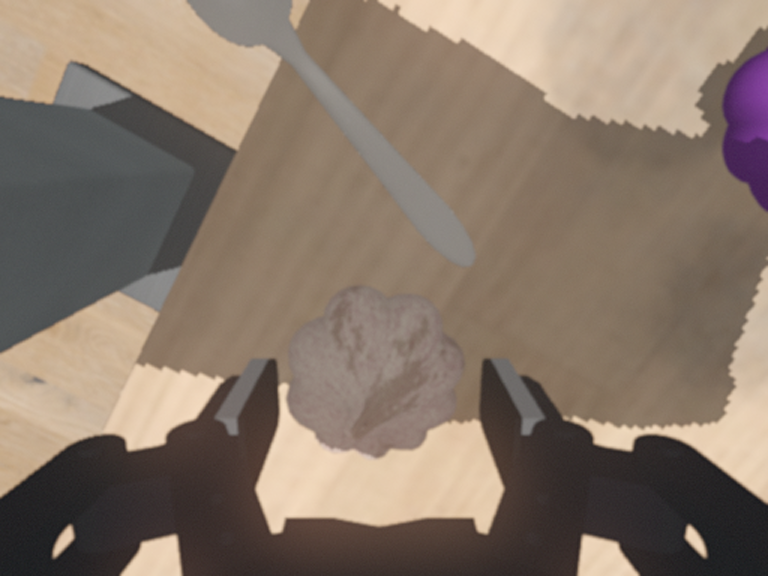

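Call:
play_rows:
  motion:
    - [[0.002,0,0.001,0,0.05],[0.002,0,0.001,0,0.04],[0.002,0,0.001,0,0.04],[0.002,0,0.001,0,0.04],[0.002,0,-0.002,0,0.04],[0.002,0,-0.01,0,0.04],[0.002,0,-0.02,0,0.04],[0.002,0,-0.04,0,0.04],[0.002,0,-0.04,0,0.04]]
  newtons: 30

```text
clock: 30.6
ee_pos: [418.2, 257.8, 35.9]
tool_rot: [0.001, 0.501, 0.866, 0.001]
contact_force: [0.1, -1.0, -0.1]
finger_gap: 0.576
```

```bash
python3 -c "
from h import *
crop(viewer.camera('wrist'),0,0,512,384,1.5,'pics/w22.png')"; python3 go.py 480 0 190 185 509.7 -289 190 185
```

```text
t 30.65 tcp [417.7 257.6  35. ] yaw 119.92 tilt 0.09 gap 49.1 F [ 0.6  1.1 -0.4] q6 1.43
shift [-0.2543 -0.0742 -0.1551] turn -1.1359
shift [-0.5196 -0.1926 -0.1553] turn -1.1359
```

View pics/w22.png

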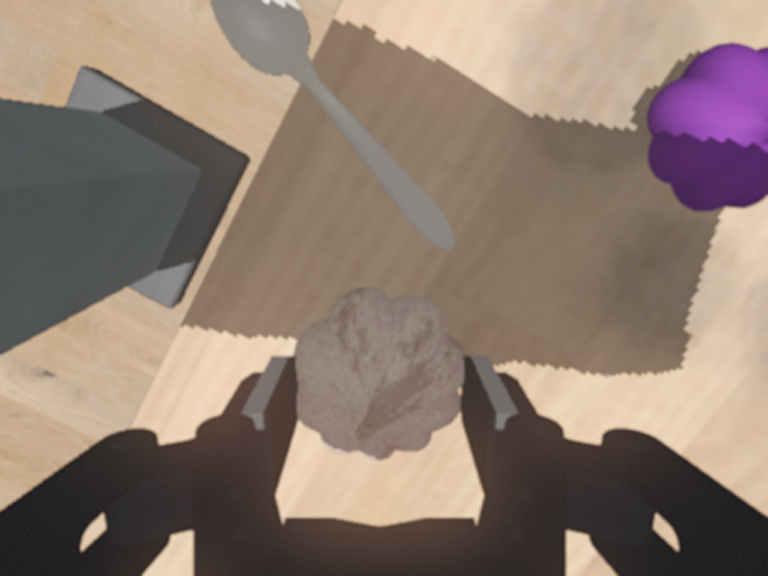

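Held.

Call:
play_rows:
  motion:
    - [[0,0,-0.02,0,0.04],[0,0,-0.06,0,0.04],[-0.01,-0.005,-0.11,0,0.04],[-0.04,-0.012,-0.15,-0.1,0.04],[-0.08,-0.024,-0.155,-0.25,0.04],[-0.12,-0.036,-0.155,-0.42,0.04],[-0.16,-0.048,-0.155,-0.59,0.04],[-0.2,-0.06,-0.155,-0.76,0.04],[-0.235,-0.07,-0.155,-0.93,0.04],[-0.2543,-0.0742,-0.155,-1.08,0.04]]

```text
clock: 31.9
ee_pos: [479.8, -1.8, 188.5]
tool_rot: [-0.001, -0.017, 1.0, 0.0]
contact_force: [0.8, 1.5, -0.1]
finger_gap: 0.577
```

```bash
python3 go.py 509.7 -289 190 185
```

```text
t 31.9 tcp [479.8  -1.8 188.5] yaw -178.0 tilt 0.06 gap 49.2 F [ 0.8  1.5 -0.1] q6 -0.21
shift [-0.0199 -0.2881 -0.0015] turn -0.0524
```

Call:
play_rows:
  motion:
    - [[-0.002,-0.03,0,-0.02,0.04],[-0.005,-0.07,0,-0.04,0.04],[-0.009,-0.12,0,-0.0524,0.04],[-0.013,-0.17,0,-0.0524,0.04],[-0.016,-0.22,0,-0.0524,0.04],[-0.019,-0.265,0,-0.0524,0.04],[-0.02,-0.288,0,-0.0524,0.04],[-0.02,-0.288,0,-0.0524,0.04],[-0.02,-0.288,0,-0.0524,0.04]]

```text
clock: 33.02
ee_pos: [508.6, -286.3, 189.1]
tool_rot: [-0.0, -0.042, 0.999, 0.0]
contact_force: [-0.9, 0.9, -0.4]
finger_gap: 0.574
```

```bash
python3 -c "
from h import *
crop(viewer.camera('wrist'),0,0,512,384,1.5,'pics/w23.png')"; python3 go.py 509.7 -288 11 185
```

```text
t 33.08 tcp [ 508.7 -286.1  189.4] yaw -175.15 tilt 0.03 gap 49.4 F [-0.6  0.9 -0.4] q6 -0.74
shift [-0.0009 -0.002   0.1784] turn -0.0026
```

View pics/w23.png

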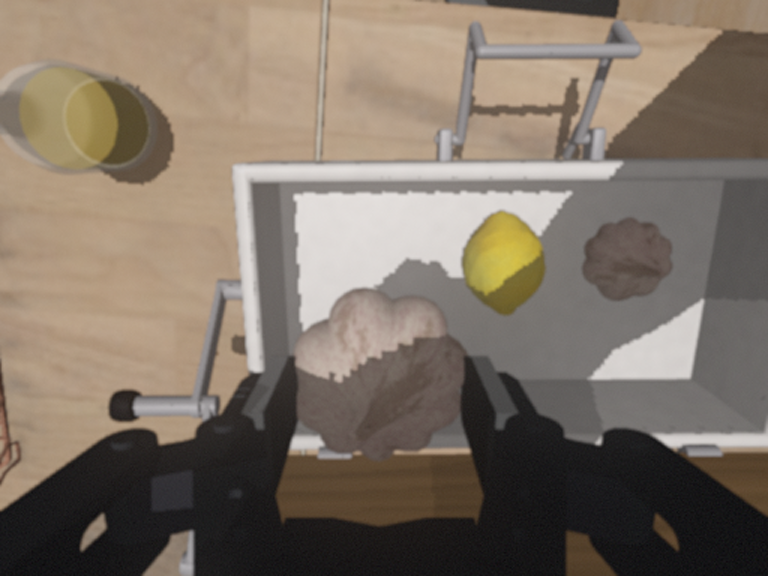

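Call:
play_rows:
  motion:
    - [[0,-0.001,0.02,0,0.04],[0,-0.001,0.06,0,0.04],[0,-0.001,0.1,0,0.04],[0,-0.001,0.14,0,0.04],[0,-0.001,0.167,0,0.04],[0,-0.001,0.178,0,0.04],[0,-0.001,0.178,0,0.055],[0,-0.001,0.178,0,0.068],[0,-0.001,0.178,0,0.068]]

```text
clock: 34.2
ee_pos: [509.3, -288.7, 12.5]
tool_rot: [0.001, -0.042, 0.999, -0.001]
contact_force: [0.2, 0.0, 0.4]
finger_gap: 0.795
```

Call:
play_rows:
  motion:
    - [[0,0,-0.02,0,0.068],[0,0,-0.06,0,0.068],[0,0,-0.11,0,0.068],[0,0,-0.16,0,0.068],[0,0,-0.21,0,0.068],[0.03,0,-0.25,0,0.068],[0.07,0,-0.27,0,0.068],[0.1,0,-0.27,0,0.068],[0.11,0,-0.27,0,0.05],[0.11,0,-0.27,0,0.03]]

```text
clock: 35.45
ee_pos: [399.0, -297.7, 281.8]
tool_rot: [0.0, -0.041, 0.999, -0.0]
contact_force: [0.2, -1.1, 0.1]
finger_gap: 0.385
```

```bash
python3 -c "
from h import *
crop(viewer.camera('wrist'),0,0,512,384,1.5,'pics/w24.png')
crop(viewer.camera('top'),60,100,410,265,2.2,'pics/t24.png')
crop(viewer.camera('scene'),0,0,512,384,1.5,'pics/s24.png')"; python3 go.py 509.7 -288 11 185
```

```text
t 35.6 tcp [ 399.9 -297.5  281.1] yaw -175.18 tilt 0.02 gap 30.0 F [ 0.3 -0.9 -0.4] q6 -0.89
shift [-1.103e-01  2.000e-04  2.701e-01] turn -0.0032
```

View pics/w24.png

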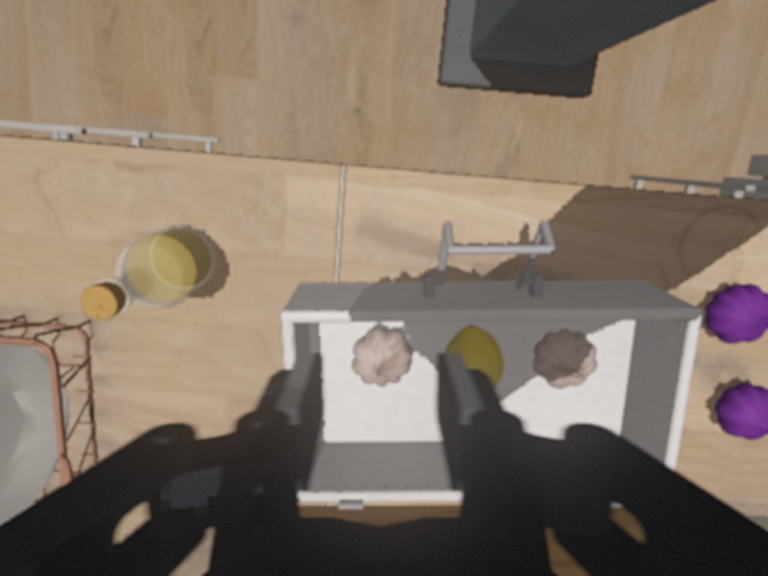

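View pics/t24.png

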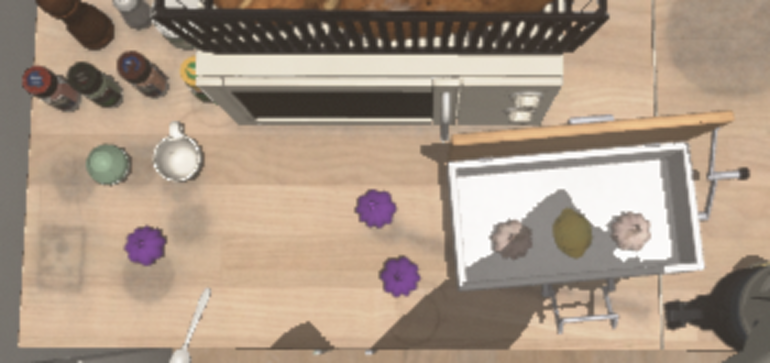

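View pics/s24.png

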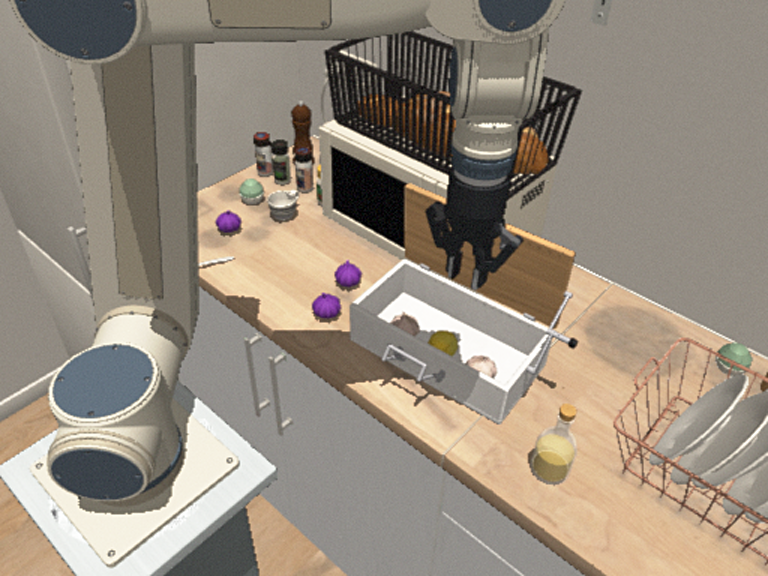

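All three items sit spread on the box floor (top view (511,238), (572,233), (630,231)); bottle upright at (553,455); no other garlic/lemon out. Now the stay.

```bash
python3 - <<'E'
from box import *
s=telemetry.get_state();M=rot(s['tool_rot'])
P=[(31,-217,230)]+[(-15+69*np.cos(f),-217,83+69*np.sin(f)) for f in np.radians(np.arange(54,-37,-6))]
for p in P:
    w=np.array(b2w(*p)); print(np.round(p,1),w.round(1),(M.T@(w-s['ee_pos'])/1000).round(4))
E
python3 go.py 0 0 0 185
```

```text
[  31 -217  230] [ 574.1 -415.8  230. ] [-0.1637 -0.1325  0.051 ]
[  25.6 -217.   138.8] [ 568.7 -416.2  138.8] [-0.1583 -0.1325  0.1422]
[  31.2 -217.   134.3] [ 574.3 -415.8  134.3] [-0.1639 -0.1325  0.1467]
[  36.3 -217.   129.2] [ 579.4 -415.3  129.2] [-0.169  -0.1325  0.1518]
[  40.8 -217.   123.6] [ 583.9 -414.9  123.6] [-0.1735 -0.1325  0.1574]
[  44.8 -217.   117.5] [ 587.8 -414.6  117.5] [-0.1775 -0.1325  0.1635]
[  48.  -217.   111.1] [ 591.1 -414.3  111.1] [-0.1808 -0.1324  0.1699]
[  50.6 -217.   104.3] [ 593.6 -414.1  104.3] [-0.1833 -0.1324  0.1767]
[  52.5 -217.    97.3] [ 595.5 -413.9   97.3] [-0.1852 -0.1324  0.1837]
[  53.6 -217.    90.2] [ 596.6 -413.8   90.2] [-0.1863 -0.1324  0.1908]
[  54. -217.   83.] [ 597.  -413.8   83. ] [-0.1867 -0.1324  0.198 ]
[  53.6 -217.    75.8] [ 596.6 -413.8   75.8] [-0.1863 -0.1324  0.2052]
[  52.5 -217.    68.7] [ 595.5 -413.9   68.7] [-0.1852 -0.1325  0.2123]
[  50.6 -217.    61.7] [ 593.6 -414.1   61.7] [-0.1833 -0.1325  0.2193]
[  48.  -217.    54.9] [ 591.1 -414.3   54.9] [-0.1808 -0.1325  0.2261]
[  44.8 -217.    48.5] [ 587.8 -414.6   48.5] [-0.1775 -0.1325  0.2325]
[  40.8 -217.    42.4] [ 583.9 -414.9   42.4] [-0.1736 -0.1325  0.2386]
t 35.6 tcp [ 399.9 -297.5  281.1] yaw -175.18 tilt 0.02 gap 30.0 F [ 0.3 -0.9 -0.4] q6 -0.89
shift [0.3734 0.33   0.2813] turn -0.0032
```

Call:
play_rows:
  motion:
    - [[0,-0.03,0,0,0.04],[0,-0.07,0,0,0.04],[0,-0.11,0,0,0.04],[-0.03,-0.1325,0,0,0.04],[-0.07,-0.1325,0.01,0,0.04],[-0.11,-0.1325,0.03,0,0.04],[-0.15,-0.1325,0.06,0,0.04],[-0.1637,-0.1325,0.09,0,0.04],[-0.1637,-0.1325,0.105,0,0.04],[-0.1637,-0.1325,0.115,0,0.04]]
  newtons: 40

```text
clock: 36.85
ee_pos: [573.2, -415.8, 165.6]
tool_rot: [-0.0, -0.042, 0.999, 0.0]
contact_force: [-0.4, 0.4, 1.1]
finger_gap: 0.469
```

```bash
python3 go.py 574.3 -415.8 134 185 ; python3 -c "
from h import *
crop(viewer.camera('wrist'),0,0,512,384,1.5,'pics/w25.png')
crop(viewer.camera('scene'),280,110,512,300,3,'pics/s25.png')"
```

```text
t 36.85 tcp [ 573.2 -415.8  165.6] yaw -175.2 tilt 0.05 gap 40.0 F [-0.4  0.4  1.1] q6 -0.83
shift [-0.0011 -0.0001  0.0316] turn -0.0034
```

View pics/w25.png

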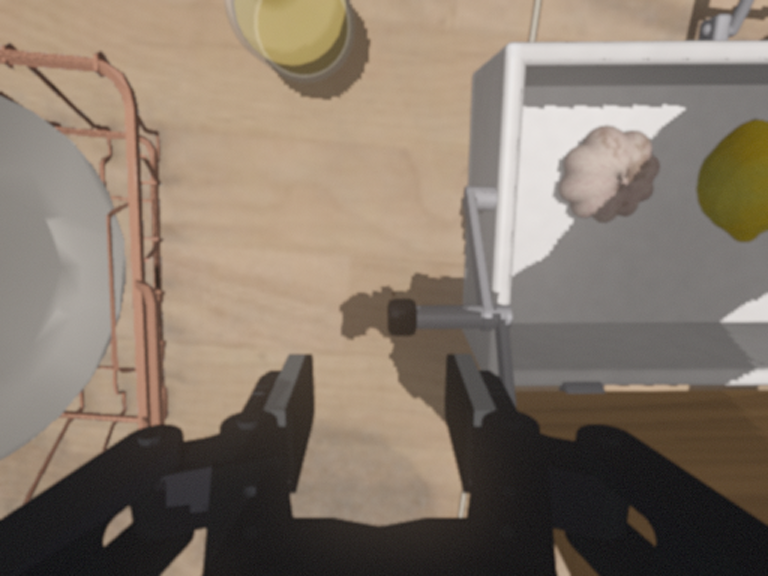

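View pics/s25.png

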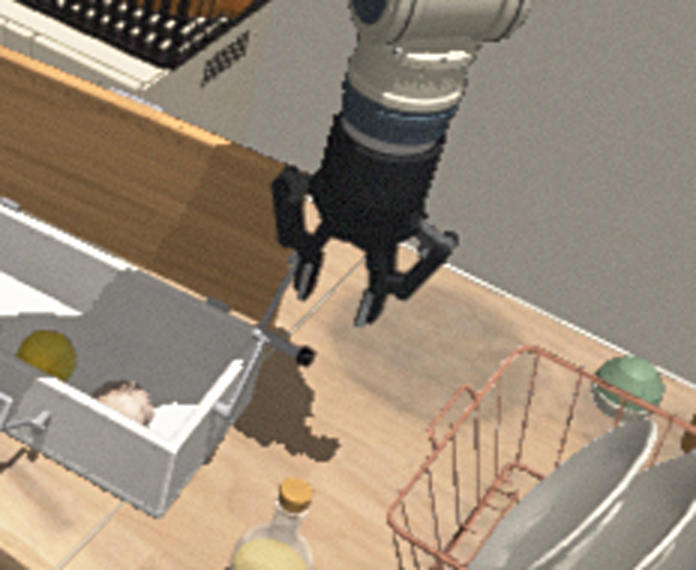

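Run:
```python
from h import *
W=viewer.camera_params('wrist');T=viewer.camera_params('top');S=viewer.camera_params('scene')
for z in (0,100,130): print(z,at_z(W,140/1.5,280/1.5,z),at_z(W,110/1.5,60/1.5,z), at_z(T,433,210,z))
# rack front-left top corner: scene crop (393,400)/3+(280,110), top (435,210)
print(tri([(S,280+393/3,110+400/3),(T,434,209)]), tri([(S,280+530/3,110+350/3),(T,436,127)]))
```

```text
0 [ 604.36971197 -578.65220511    0.        ] [ 465.37374964 -591.1091221     0.        ] [ 496.35993097 -559.82273983    0.        ]
100 [ 575.14953753 -532.17905718  100.        ] [ 477.3343613  -540.94532283  100.        ] [ 488.35793438 -515.54799309  100.        ]
130 [ 566.3834852 -518.2371128  130.       ] [ 480.9225448  -525.89618305  130.        ] [ 485.9573354  -502.26556908  130.        ]
(array([ 492.05420967, -486.64815391,  204.77303145]), [np.float64(8.114609968298351), np.float64(6.688994839720563)]) (array([ 727.29731832, -531.5618467 ,  112.69197502]), [np.float64(0.7019990902209431), np.float64(0.6202653217891979)])
```

```bash
python3 -c "
from h import *
crop(viewer.camera('top'),340,100,512,250,4,'pics/t26.png')"
```

```text
(no output)
```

View pics/t26.png

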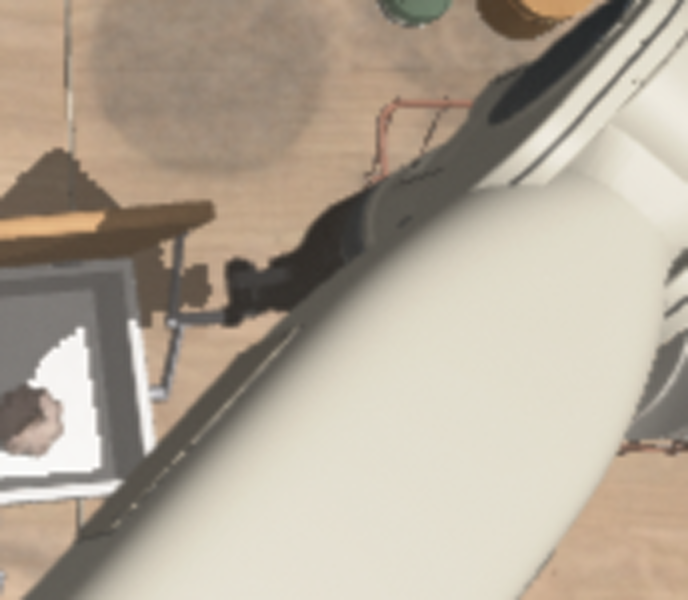

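Call:
play_rows:
  motion:
    - [[0,-0.009,0,0,0.06],[0,-0.018,0.005,0,0.06],[0,-0.018,0.015,0,0.06],[0,-0.018,0.023,0,0.06],[0,-0.018,0.025,0,0.06],[0,-0.018,0.027,0,0.06]]

```text
clock: 37.75
ee_pos: [574.9, -433.6, 139.3]
tool_rot: [-0.0, -0.042, 0.999, 0.0]
contact_force: [0.3, -1.0, 0.5]
finger_gap: 0.702
```

```bash
python3 go.py 574.3 -415.8 134 185 ; python3 -c "
from h import *
crop(viewer.camera('wrist'),0,0,512,384,1.5,'pics/w27.png')
crop(viewer.camera('scene'),280,110,512,300,3,'pics/s27.png')"
```

```text
t 37.75 tcp [ 574.9 -433.6  139.3] yaw -175.19 tilt 0.0 gap 60.0 F [ 0.3 -1.   0.5] q6 -0.85
shift [-0.0009  0.0178  0.0053] turn -0.0034
```

View pics/w27.png

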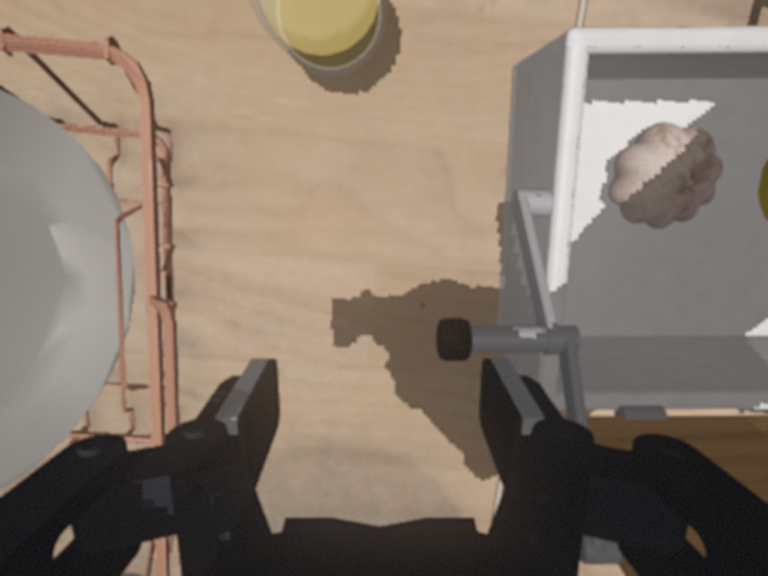

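View pics/s27.png

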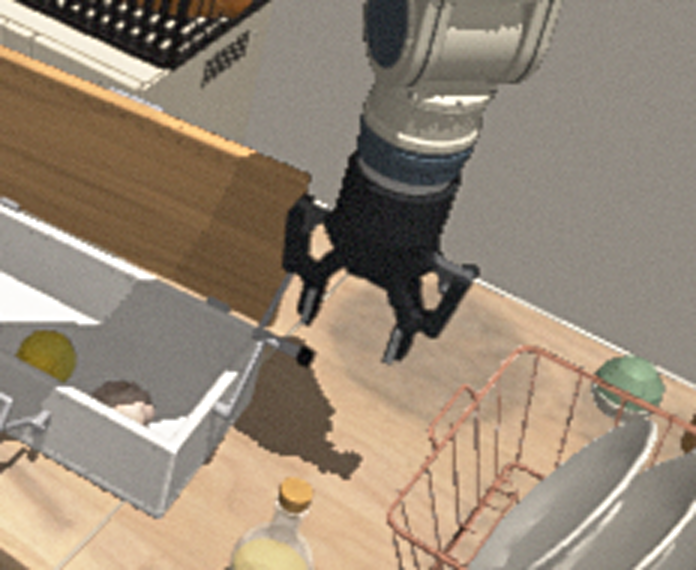

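Run:
```python
from box import *
W=viewer.camera_params('wrist')
for p in [(564,-397,146),(586,-397,146),(564,-397,140),(574.9,-397,146)]: print(p,np.array(proj(W,p))*1.5)
for x in (26,29,31): print(x,np.array(proj(W,b2w(x,-195,135)))*1.5,np.array(proj(W,b2w(x,-207,135)))*1.5)
for z in (133,135,137): print(at_z(W,454/1.5,339/1.5,z))
```

```text
(564, -397, 146) [487.86204145 329.87400188]
(586, -397, 146) [479.16421566 387.74340243]
(564, -397, 140) [484.37659835 324.15251839]
(574.9, -397, 146) [483.48095237 359.02278052]
26 [487.73040417 328.44204531] [455.16427999 328.54042014]
29 [487.29076565 336.0939458 ] [454.8642415  336.19141005]
31 [486.99976103 341.15887594] [454.66564055 341.25573976]
[ 573.09166147 -405.78784515  133.        ]
[ 572.35790025 -406.16681344  135.        ]
[ 571.62413903 -406.54578174  137.        ]
```

Run:
```python
from box import *
W=viewer.camera_params('wrist')
for z in (140,146,150,155,160,165): print(z,at_z(W,483/1.5,362/1.5,z).round(1),at_z(W,512/1.5,362/1.5,z).round(1))
print(W['eye'],telemetry.get_state()['ee_pos'])
```

```text
140 [ 578.5 -395.5  140. ] [ 577.6 -384.9  140. ]
146 [ 576. -397.  146.] [ 575.2 -386.8  146. ]
150 [ 574.4 -398.   150. ] [ 573.5 -388.1  150. ]
155 [ 572.3 -399.3  155. ] [ 571.5 -389.7  155. ]
160 [ 570.2 -400.6  160. ] [ 569.5 -391.3  160. ]
165 [ 568.2 -401.9  165. ] [ 567.4 -392.9  165. ]
[ 507.87208334 -439.47203505  310.76785258] [ 574.94804174 -433.71247159  139.40226448]
```

Call:
play_rows:
  motion:
    - [[0.001,0,0.003,0,0.06],[0.001,0,0.006,0,0.06],[0.001,0,0.008,0,0.06],[0.001,0,0.01,0,0.06]]

```text
clock: 38.35
ee_pos: [573.9, -434.0, 129.2]
tool_rot: [-0.0, -0.042, 0.999, -0.0]
contact_force: [0.1, -0.1, 0.2]
finger_gap: 0.701
```

Call:
play_rows:
  motion:
    - [[0,0,0.002,0,0.06],[0,0,0.004,0,0.06],[0,0,0.006,0,0.06]]

```text
clock: 38.72
ee_pos: [573.9, -433.9, 123.3]
tool_rot: [0.0, -0.042, 0.999, -0.0]
contact_force: [0.4, -0.6, -0.2]
finger_gap: 0.702
```

```bash
python3 go.py; python3 -c "
from h import *
crop(viewer.camera('wrist'),0,0,512,384,1.5,'pics/w28.png')
crop(viewer.camera('scene'),340,180,430,250,7,'pics/s28.png')"
```

```text
t 38.73 tcp [ 573.9 -433.9  123.3] yaw -175.21 tilt 0.0 gap 60.0 F [ 0.4 -0.6 -0.2] q6 -0.85
```

View pics/w28.png

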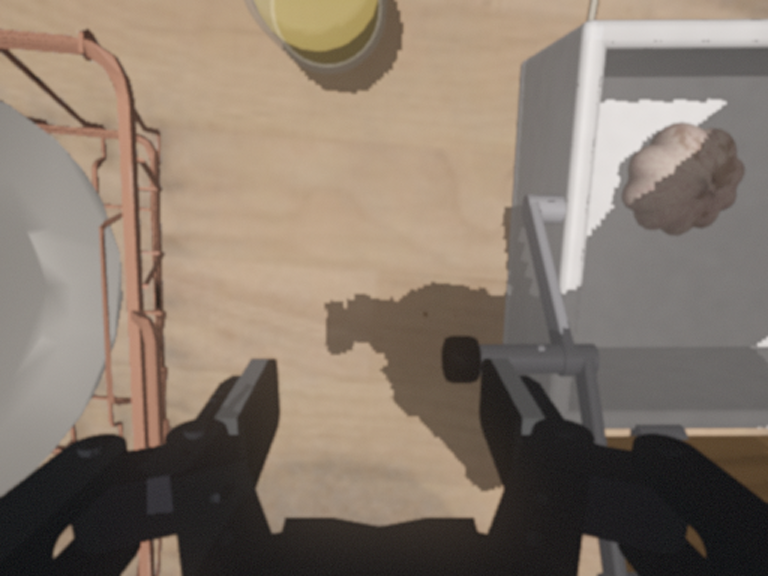

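View pics/s28.png

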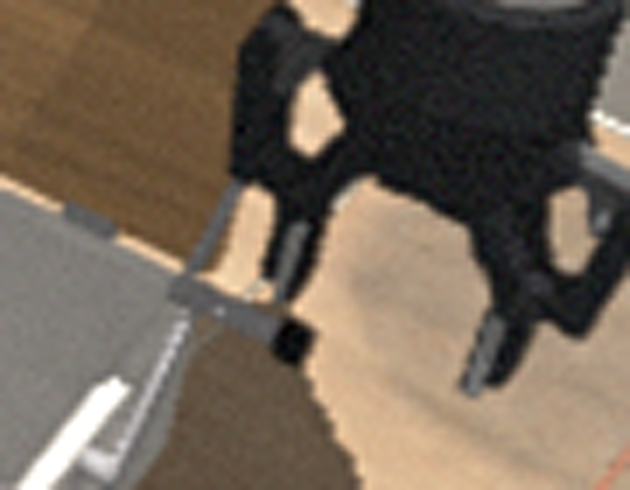

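```bash
python3 -c "
from h import *
crop(viewer.camera('wrist'),290,210,400,310,6,'pics/w29.png')"
```

```text
(no output)
```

View pics/w29.png

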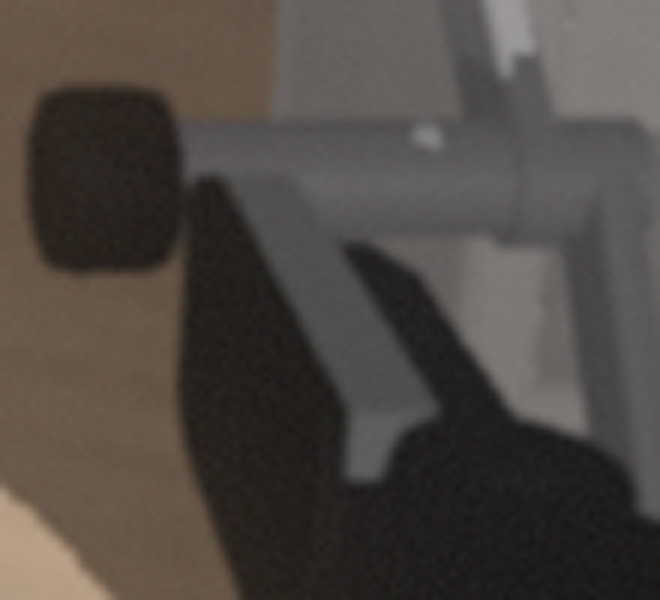

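Call:
play_rows:
  motion:
    - [[0.005,0,0.0,0,0.06],[0.005,0,0.002,0,0.06],[0.005,0,0.004,0,0.06],[0.005,0,0.006,0,0.06]]

```text
clock: 39.38
ee_pos: [568.9, -434.4, 117.2]
tool_rot: [-0.0, -0.042, 0.999, 0.0]
contact_force: [-0.5, -0.4, -0.4]
finger_gap: 0.701
```

```bash
python3 go.py; python3 -c "
from h import *
crop(viewer.camera('wrist'),290,210,400,310,6,'pics/w30.png')"
```

```text
t 39.38 tcp [ 568.9 -434.4  117.2] yaw -175.21 tilt 0.0 gap 59.8 F [-0.5 -0.4 -0.4] q6 -0.85
```

View pics/w30.png

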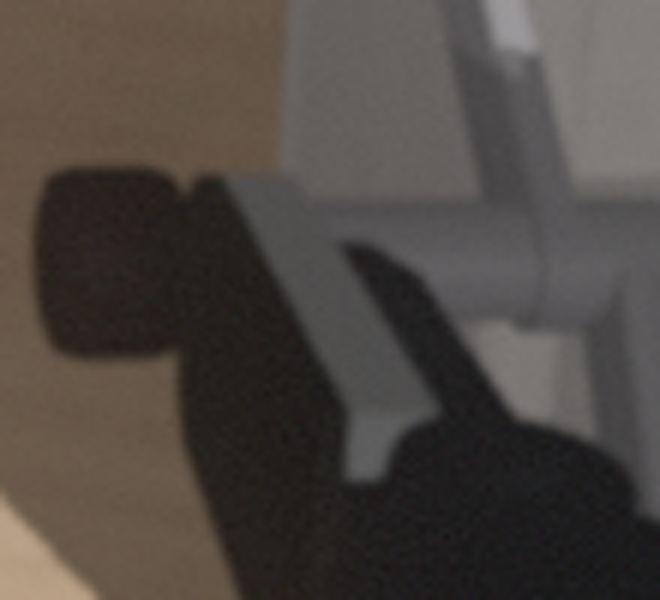

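Run:
```python
from box import *
W=viewer.camera_params('wrist'); s=telemetry.get_state();M=rot(s['tool_rot'])
f=192/np.tan(np.radians(W['fov_y']/2)); Rc=rot(W['rotation'])
print('cam in tool',M.T@(W['eye']-s['ee_pos']), 'cam fwd in tool',M.T@Rc@np.array([0,0,-1]))
for o,l,r,row in [(30,317,441,352),(40,313,447,355),(51,293,467,357),(60,275,483,362),(85,228,530,372),(85,228,530,372)]:
    if o==30: l,r=305,455
    D=f*o/((r-l)/1.5); u=(l+r)/3; v=row/1.5
    P=W['eye']+Rc@(np.array([(u-W['cx'])/f,-(v-W['cy'])/f,-1])*D)
    print(o,'depth',D.round(1),'tool xyz',(M.T@(P-s['ee_pos'])).round(1))
P=at_z(W,(290+110/6),(210+262/6),136); print('knob',P,'tool',M.T@(P-s['ee_pos']))
```

```text
cam in tool [ 6.73131377e+01 -1.62573225e-01 -1.71344200e+02] cam fwd in tool [-2.67093091e-01 -5.93405349e-05  9.63670731e-01]
30 depth 101.0 tool xyz [ 28.6   0.  -77.2]
40 depth 150.8 tool xyz [  8.7   0.1 -31.1]
51 depth 148.1 tool xyz [  9.2   0.1 -33.8]
60 depth 145.7 tool xyz [  8.8  -0.2 -36.4]
85 depth 142.2 tool xyz [  7.5  -0.2 -40.4]
85 depth 142.2 tool xyz [  7.5  -0.2 -40.4]
knob [ 571.83230466 -406.61581649  136.        ] tool [ -5.29536504  27.28351288 -19.09483523]
```

Call:
play_rows:
  motion:
    - [[0,0,0.002,0,0.06],[0,0,0.004,0,0.06],[0,0,0.006,0,0.06]]

```text
clock: 39.8
ee_pos: [568.9, -434.3, 111.2]
tool_rot: [-0.0, -0.042, 0.999, 0.0]
contact_force: [0.0, 0.5, 0.2]
finger_gap: 0.698
```

```bash
python3 go.py; python3 -c "
from h import *
crop(viewer.camera('wrist'),290,210,400,310,6,'pics/w31.png')
crop(viewer.camera('scene'),320,150,440,250,6,'pics/s31.png')"
```

```text
t 39.8 tcp [ 568.9 -434.3  111.2] yaw -175.21 tilt 0.0 gap 59.6 F [0.  0.5 0.2] q6 -0.85
```

View pics/w31.png

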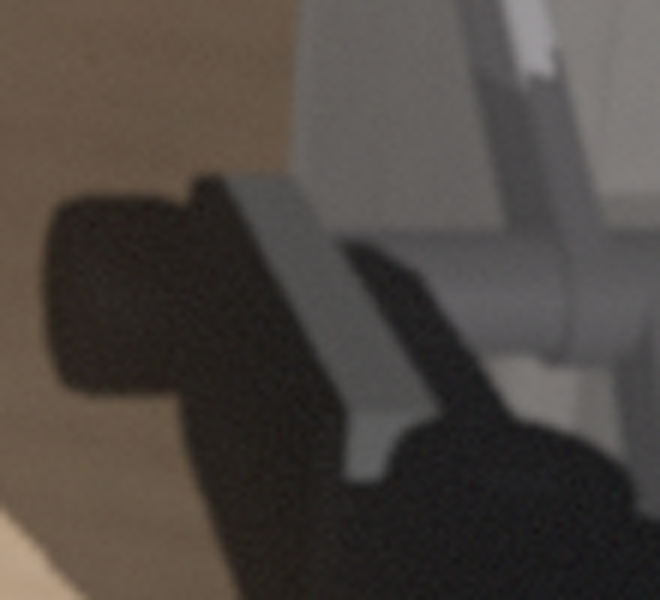

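View pics/s31.png

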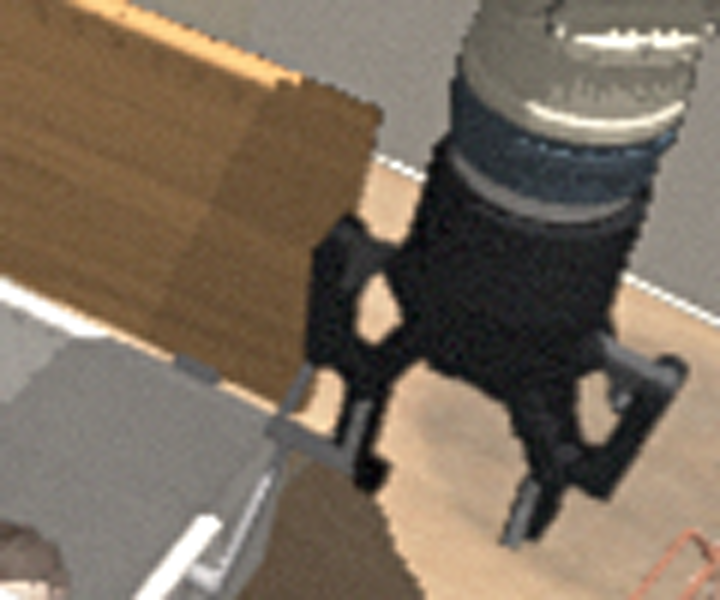

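Run:
```python
from box import *
S=viewer.camera_params('scene'); s=telemetry.get_state();M=rot(s['tool_rot'])
for z in (0,-10,-20,-25,-30,-35):
    for sy in (1,-1):
        P=[s['ee_pos']+M@np.array([x,sy*30,z]) for x in (11,-11)]+[s['ee_pos']+M@np.array([11,sy*44,z])]
        print(z,sy,[((np.array(proj(S,p))-[320,150])*6).round(0) for p in P])
```

```text
0 1 [array([333., 533.]), array([357., 502.]), array([302., 517.])]
0 -1 [array([474., 604.]), array([497., 571.]), array([508., 621.])]
-10 1 [array([338., 516.]), array([362., 485.]), array([306., 500.])]
-10 -1 [array([480., 587.]), array([503., 554.]), array([514., 604.])]
-20 1 [array([343., 499.]), array([367., 468.]), array([311., 483.])]
-20 -1 [array([486., 570.]), array([509., 537.]), array([521., 587.])]
-25 1 [array([346., 491.]), array([370., 459.]), array([314., 475.])]
-25 -1 [array([489., 561.]), array([512., 528.]), array([524., 578.])]
-30 1 [array([349., 482.]), array([372., 450.]), array([316., 466.])]
-30 -1 [array([492., 553.]), array([515., 519.]), array([527., 570.])]
-35 1 [array([351., 473.]), array([375., 442.]), array([319., 457.])]
-35 -1 [array([496., 544.]), array([518., 511.]), array([530., 561.])]
```

Call:
play_rows:
  motion:
    - [[-0.001,0,0.002,0,0.06],[-0.002,0,0.004,0,0.06],[-0.003,0,0.006,0,0.06],[-0.004,0,0.008,0,0.06],[-0.006,0,0.01,0,0.06],[-0.007,0,0.012,0,0.06]]

```text
clock: 40.65
ee_pos: [575.9, -433.7, 99.1]
tool_rot: [-0.0, -0.042, 0.999, 0.0]
contact_force: [2.7, 0.3, 2.7]
finger_gap: 0.699
```

```bash
python3 go.py; python3 -c "
from h import *
crop(viewer.camera('wrist'),290,210,400,310,6,'pics/w32.png')
crop(viewer.camera('scene'),320,150,440,250,6,'pics/s32.png')"
```

```text
t 40.65 tcp [ 575.9 -433.7   99.1] yaw -175.2 tilt 0.01 gap 59.7 F [2.7 0.3 2.7] q6 -0.85
```

View pics/w32.png

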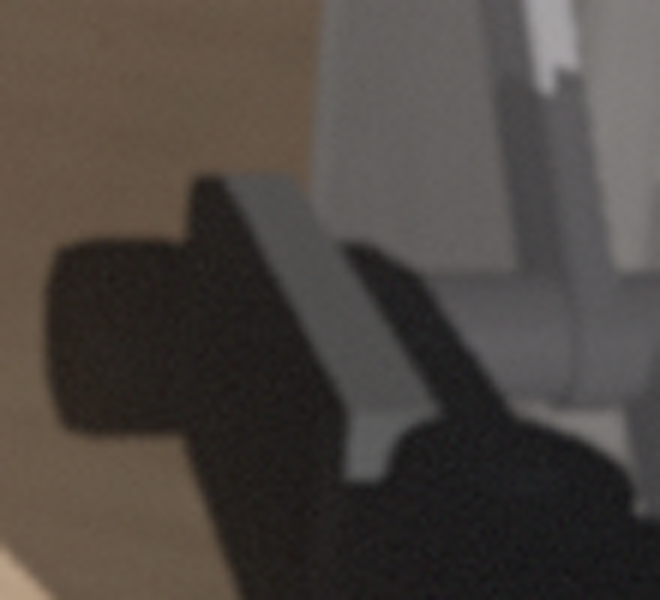

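View pics/s32.png

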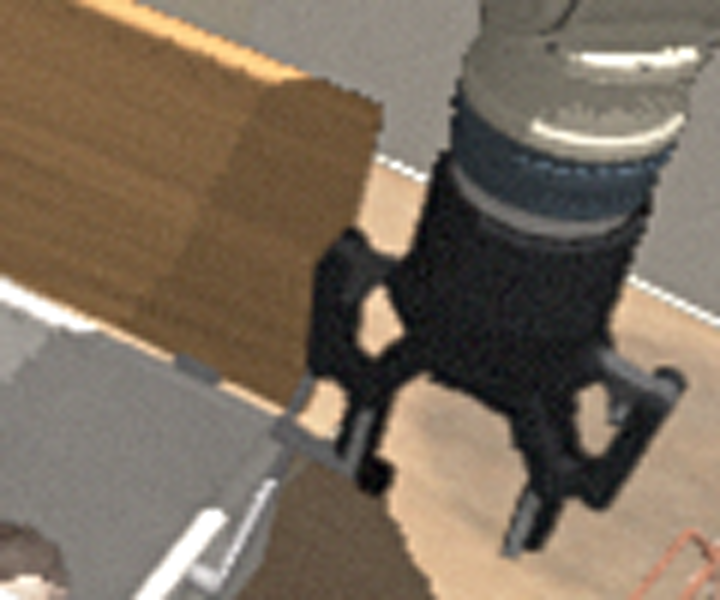

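Call:
play_rows:
  motion:
    - [[-0.004,0,0.0025,0,0.06],[-0.007,0,0.005,0,0.06],[-0.0086,0,0.0075,0,0.06],[-0.01,0,0.01,0,0.06],[-0.0115,0,0.0125,0,0.06]]

```text
clock: 41.38
ee_pos: [587.5, -432.9, 87.0]
tool_rot: [0.0, -0.042, 0.999, -0.0]
contact_force: [-1.3, 0.2, 5.3]
finger_gap: 0.703
```

```bash
python3 go.py; python3 -c "
from h import *
crop(viewer.camera('wrist'),0,0,512,384,1.5,'pics/w33.png')
crop(viewer.camera('scene'),280,110,440,250,5,'pics/s33.png')"
```

```text
t 41.38 tcp [ 587.5 -432.9   87. ] yaw -175.21 tilt 0.02 gap 60.0 F [-1.3  0.2  5.3] q6 -0.83
```

View pics/w33.png

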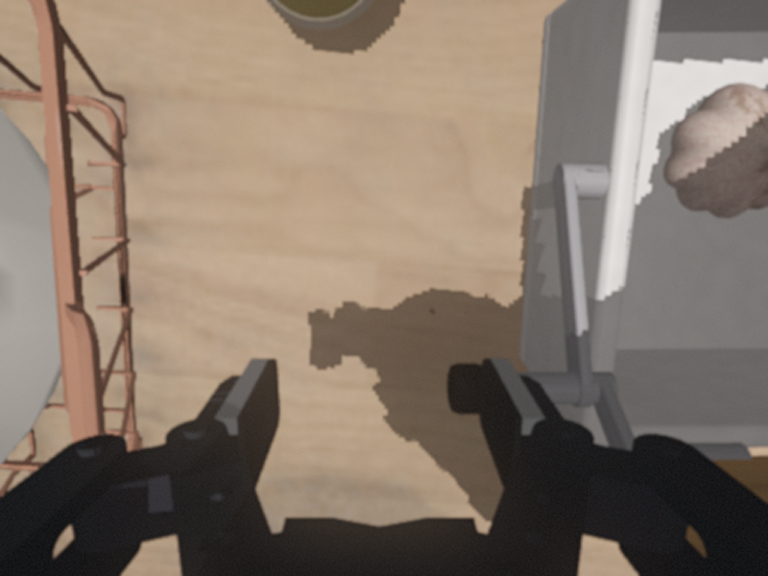

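View pics/s33.png

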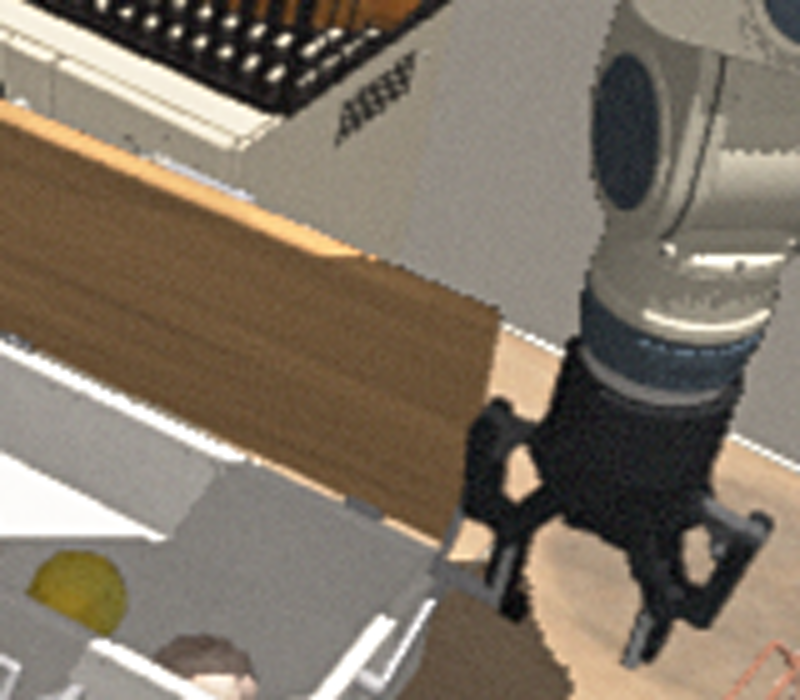

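Call:
play_rows:
  motion:
    - [[-0.0015,0,0.0025,0,0.06],[-0.0027,0,0.005,0,0.06],[-0.0037,0,0.0075,0,0.06],[-0.0047,0,0.01,0,0.06],[-0.0055,0,0.0125,0,0.06],[-0.0062,0,0.015,0,0.06]]

```text
clock: 42.22
ee_pos: [594.1, -432.3, 72.8]
tool_rot: [0.001, -0.042, 0.999, -0.0]
contact_force: [0.7, 1.5, 8.2]
finger_gap: 0.7
```

```bash
python3 go.py; python3 -c "
from h import *
crop(viewer.camera('wrist'),0,0,512,384,1.5,'pics/w34.png')
crop(viewer.camera('scene'),240,110,440,260,4,'pics/s34.png')"
```

```text
t 42.23 tcp [ 594.1 -432.3   72.8] yaw -175.2 tilt 0.1 gap 59.8 F [0.7 1.5 8.2] q6 -0.83
```

View pics/w34.png

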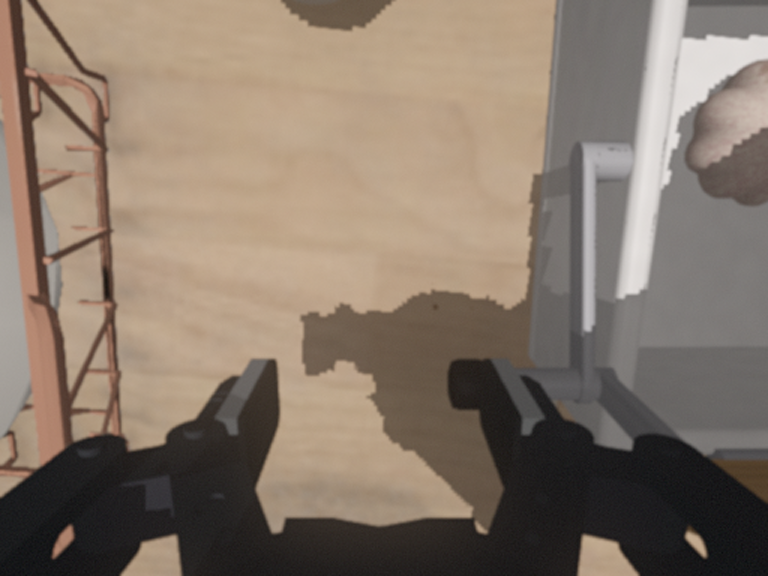

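View pics/s34.png

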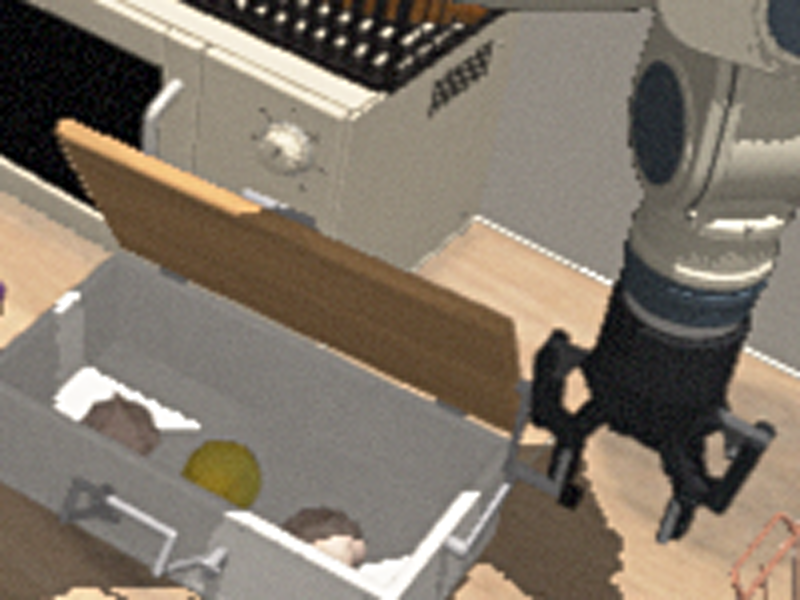

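Call:
play_rows:
  motion:
    - [[-0.0006,0,0.002,0,0.06],[-0.001,0,0.004,0,0.06],[-0.0014,0,0.006,0,0.06],[-0.0017,0,0.008,0,0.06],[-0.002,0,0.01,0,0.06],[-0.0022,0,0.012,0,0.06],[-0.0023,0,0.014,0,0.06],[-0.0024,0,0.016,0,0.06]]

```text
clock: 43.32
ee_pos: [596.9, -432.1, 56.3]
tool_rot: [0.001, -0.042, 0.999, -0.0]
contact_force: [2.4, -0.4, 4.4]
finger_gap: 0.705
```

```bash
python3 go.py; python3 -c "
from h import *
crop(viewer.camera('wrist'),0,0,512,384,1.5,'pics/w35.png')
crop(viewer.camera('scene'),240,110,440,260,4,'pics/s35.png')"
```

```text
t 43.33 tcp [ 596.9 -432.1   56.3] yaw -175.19 tilt 0.11 gap 60.2 F [ 2.4 -0.4  4.4] q6 -0.82
```

View pics/w35.png

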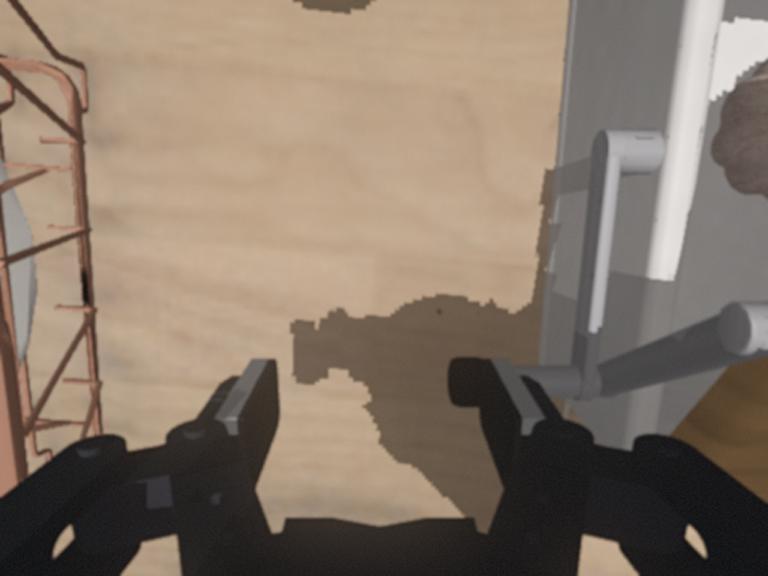

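View pics/s35.png

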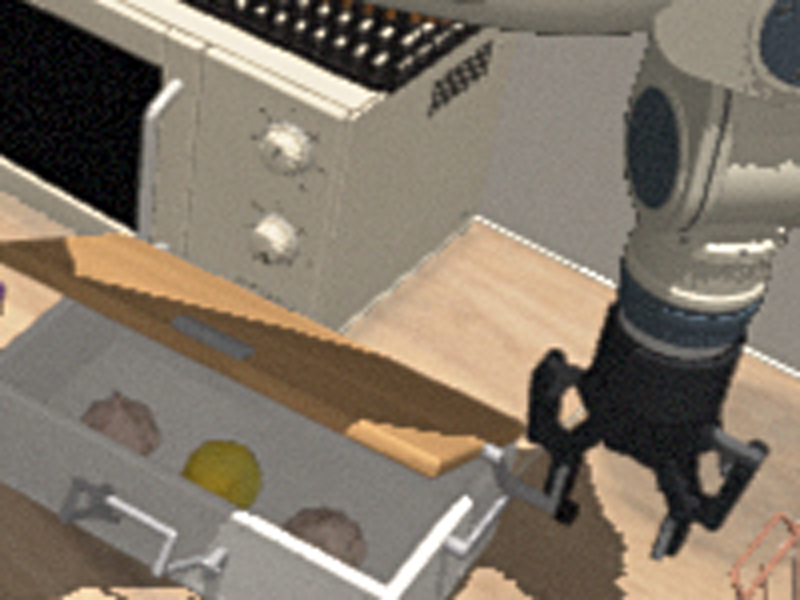

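Call:
play_rows:
  motion:
    - [[0,0,0.003,0,0.06],[0,0,0.006,0,0.06],[0.0004,0,0.009,0,0.06],[0.0009,0,0.012,0,0.06],[0.0015,0,0.015,0,0.06],[0.0022,0,0.018,0,0.06],[0.003,0,0.021,0,0.06],[0.004,0,0.024,0,0.06]]

```text
clock: 44.42
ee_pos: [591.7, -432.4, 31.6]
tool_rot: [-0.0, -0.042, 0.999, 0.0]
contact_force: [-0.0, 0.6, 0.3]
finger_gap: 0.7
```

```bash
python3 go.py; python3 -c "
from h import *
crop(viewer.camera('wrist'),0,0,512,384,1.5,'pics/w36.png')
crop(viewer.camera('scene'),240,110,440,260,4,'pics/s36.png')"
```

```text
t 44.42 tcp [ 591.7 -432.4   31.6] yaw -175.21 tilt 0.02 gap 59.8 F [-0.   0.6  0.3] q6 -0.83
```

View pics/w36.png

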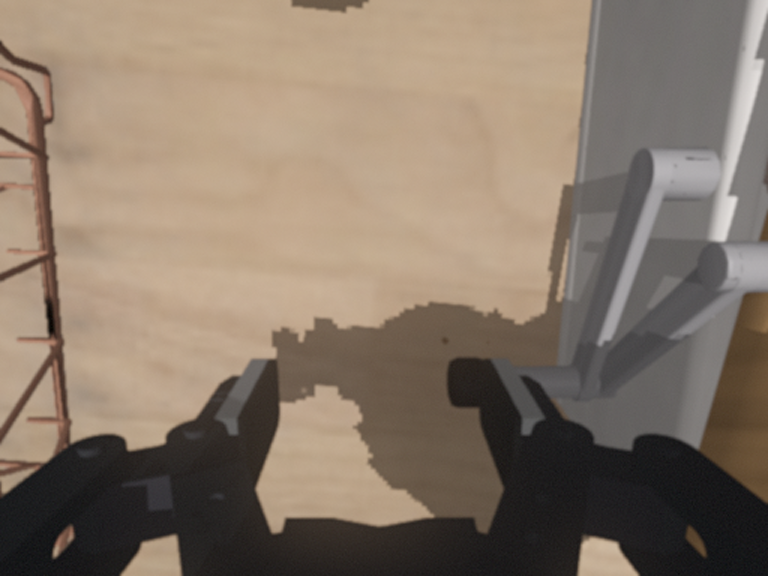

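View pics/s36.png

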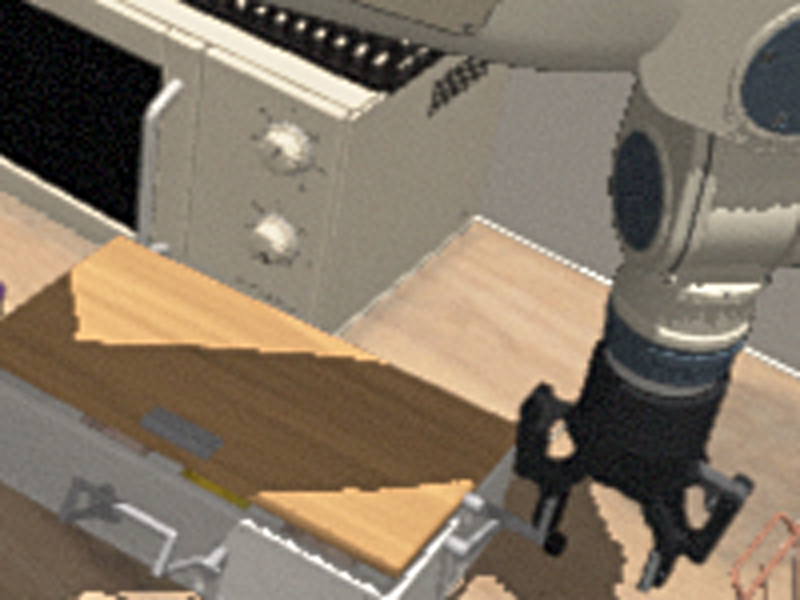

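Call:
play_rows:
  motion:
    - [[0.0007,0,0.002,0,0.06],[0.0015,0,0.004,0,0.06],[0.0023,0,0.006,0,0.06],[0.0032,0,0.008,0,0.06],[0.0042,0,0.01,0,0.06],[0.0052,0,0.012,0,0.06],[0.0063,0,0.014,0,0.06],[0.0075,0,0.016,0,0.06]]

```text
clock: 45.52
ee_pos: [584.4, -433.1, 15.8]
tool_rot: [0.0, -0.042, 0.999, -0.0]
contact_force: [-0.2, 0.0, 0.4]
finger_gap: 0.702
```

```bash
python3 go.py; python3 -c "
from h import *
crop(viewer.camera('wrist'),0,0,512,384,1.5,'pics/w37.png')
crop(viewer.camera('scene'),220,130,420,280,4,'pics/s37.png')"
```

```text
t 45.52 tcp [ 584.4 -433.1   15.8] yaw -175.21 tilt 0.0 gap 60.0 F [-0.2  0.   0.4] q6 -0.84
```

View pics/w37.png

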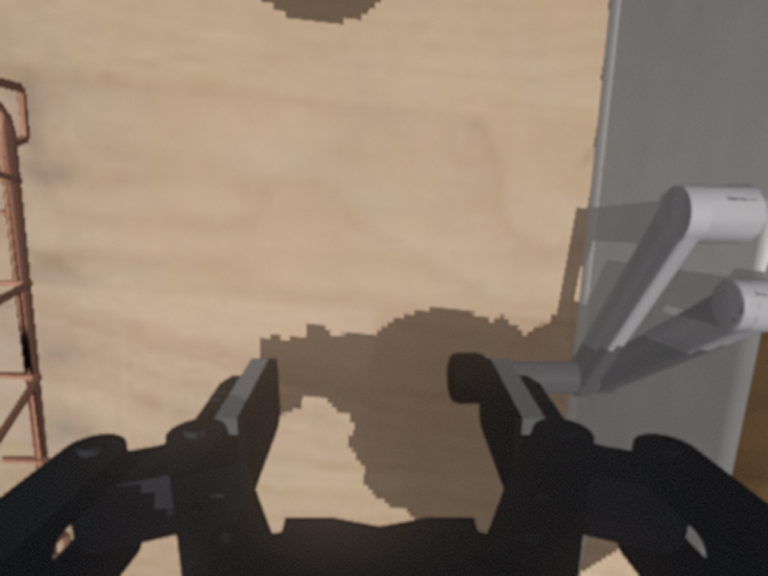

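View pics/s37.png

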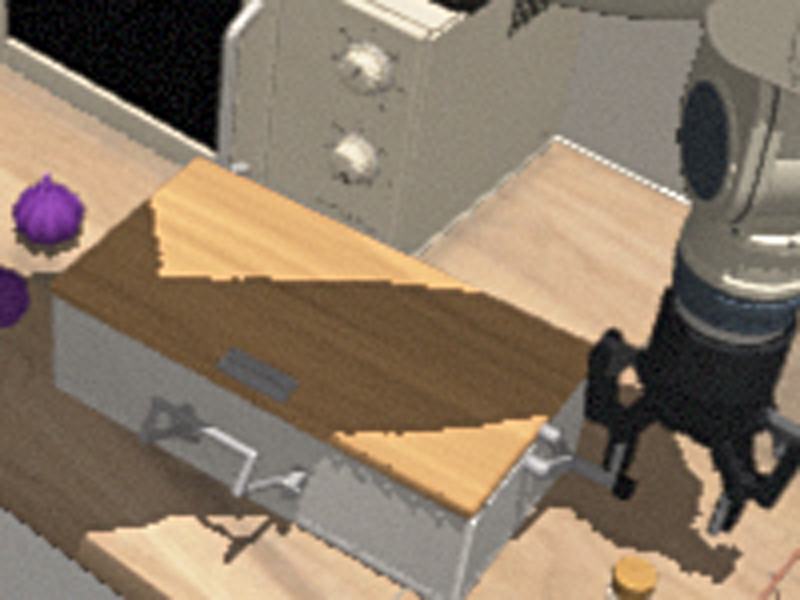

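Call:
play_rows:
  motion:
    - [[0.0007,0,0.0015,0,0.06],[0.0014,0,0.003,0,0.06],[0.0021,0,0.0045,0,0.06],[0.0028,0,0.006,0,0.06]]

```text
clock: 46.12
ee_pos: [582.1, -433.6, 11.9]
tool_rot: [0.001, -0.042, 0.999, -0.001]
contact_force: [-3.4, 3.0, 16.9]
finger_gap: 0.705
```

```bash
python3 go.py; python3 -c "
from h import *
crop(viewer.camera('scene'),220,160,360,280,5,'pics/s38.png')"
```

```text
t 46.12 tcp [ 582.1 -433.6   11.9] yaw -175.2 tilt 0.14 gap 60.2 F [-3.4  3.  16.9] q6 -0.84
```

View pics/s38.png

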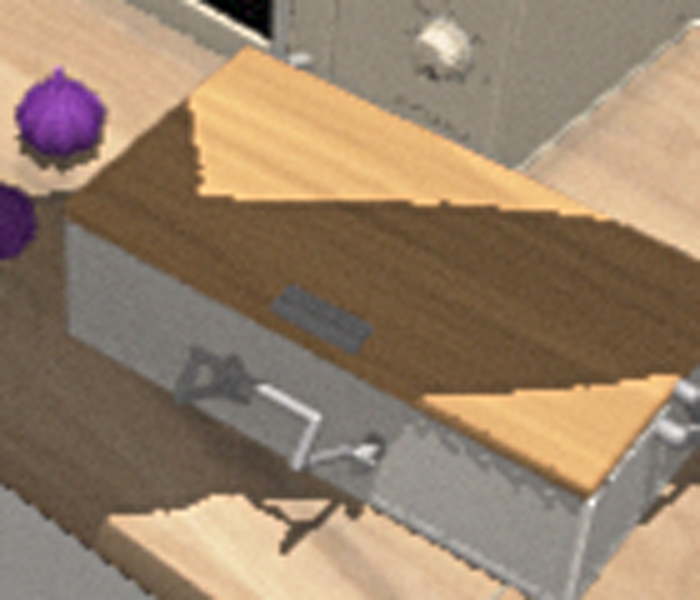

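Call:
play_rows:
  motion:
    - [[0,0,-0.01,0,0.06],[0,0,-0.04,0,0.06],[0,0,-0.09,0,0.06],[0,0,-0.14,0,0.06],[0,0,-0.19,0,0.06],[0.02,0,-0.23,0,0.04],[0.06,0,-0.24,0,0.02],[0.11,0.02,-0.24,0,0.0],[0.15,0.06,-0.24,0,0.0],[0.19,0.11,-0.24,0,0.0]]

```text
clock: 47.42
ee_pos: [382.5, -339.9, 249.5]
tool_rot: [-0.0, -0.041, 0.999, 0.0]
contact_force: [-0.4, 0.3, 1.0]
finger_gap: -0.005
```

```bash
python3 box.py -170 0 200 -165 0 75; python3 go.py 355 -217.1 250 185 355 -217.1 75 185; python3 -c "
from h import *
crop(viewer.camera('scene'),200,130,440,310,3.3,'pics/s39.png')"
```

```text
[ 354.9 -217.1  200. ]
[ 359.9 -216.7   75. ]
t 47.42 tcp [ 382.5 -339.9  249.5] yaw -175.28 tilt 0.01 gap -0.4 F [-0.4  0.3  1. ] q6 -0.97
shift [ 0.0173  0.1247 -0.0004] turn -0.0049
shift [0.0172 0.1247 0.1746] turn -0.0049
```

View pics/s39.png

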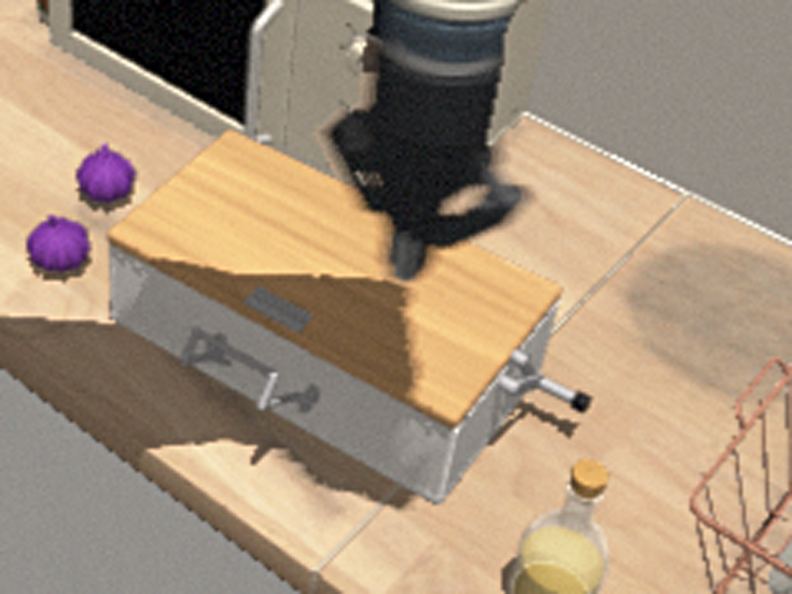

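Call:
play_rows:
  motion:
    - [[0.005,0.03,0,0,0.0],[0.012,0.07,0,0,0.0],[0.02,0.11,0,0,0.0],[0.022,0.125,0.0,0,0.0],[0.022,0.125,0.03,0,0.0],[0.022,0.125,0.07,0,0.0],[0.022,0.125,0.11,0,0.0],[0.022,0.125,0.14,0,0.0],[0.022,0.125,0.16,0,0.0],[0.022,0.125,0.16,0,0.0]]

```text
clock: 48.72
ee_pos: [351.4, -217.7, 88.9]
tool_rot: [-0.001, -0.042, 0.999, 0.001]
contact_force: [-0.4, -0.5, 0.0]
finger_gap: -0.002
```

```bash
python3 go.py 430 -217 80 185; python3 -c "
from h import *
crop(viewer.camera('scene'),200,130,440,310,3.3,'pics/s40.png')
crop(viewer.camera('wrist'),0,0,512,384,1.5,'pics/w40.png')"
```

```text
t 48.73 tcp [ 351.4 -217.7   88.9] yaw -175.22 tilt 0.15 gap -0.2 F [-0.4 -0.5  0. ] q6 -0.84
shift [-0.0784 -0.0058  0.0088] turn -0.0038
```

View pics/s40.png

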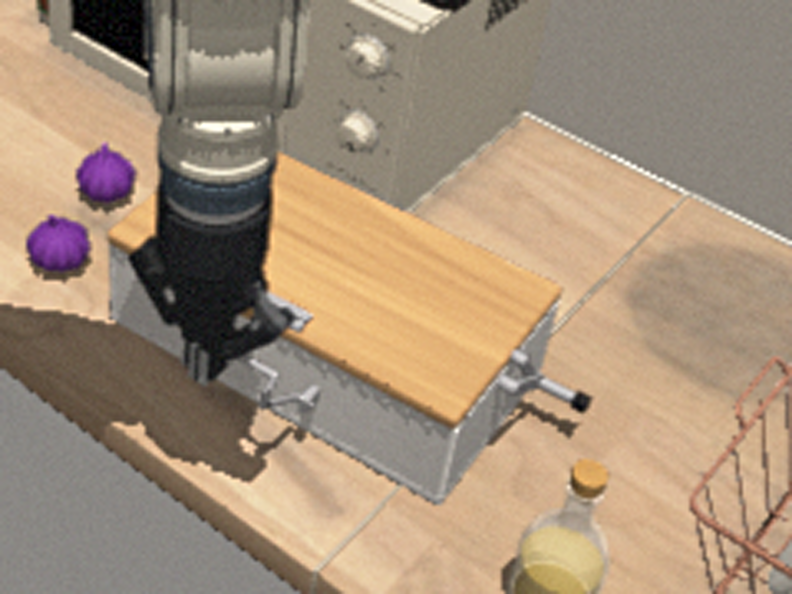

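View pics/w40.png

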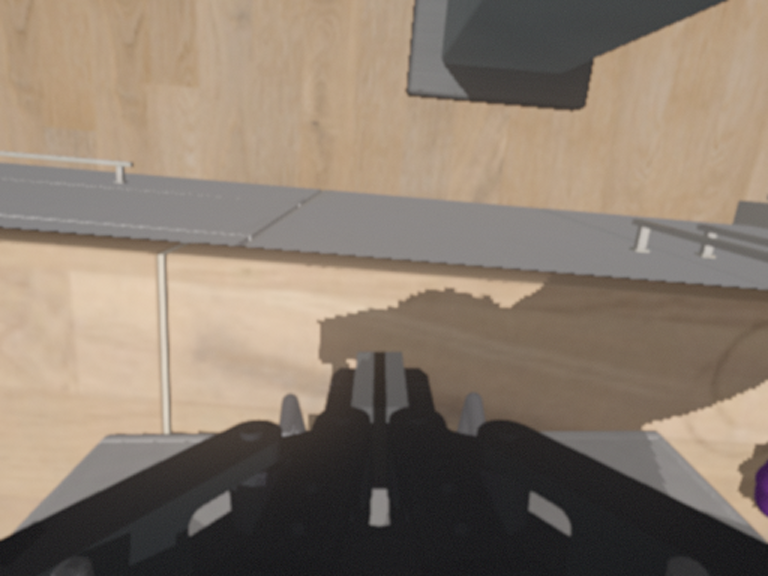

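Run:
```python
from box import *
S=viewer.camera_params('scene'); s=telemetry.get_state();M=rot(s['tool_rot'])
for z in (0,-10,-20,-30): print(z,((np.array(proj(S,s['ee_pos']+M@np.array([0,0,z])))-[200,130])*3.3).round(0))
print('bar',[((np.array(proj(S,b2w(-134,y,107)))-[200,130])*3.3).round(0) for y in (-35,0,35)])
```

```text
0 [204. 399.]
-10 [204. 390.]
-20 [205. 381.]
-30 [205. 371.]
bar [array([274., 374.]), array([234., 352.]), array([196., 330.])]
```

Call:
play_rows:
  motion:
    - [[0,0,0.009,0,0],[0,0,0.017,0,0],[-0.01,0,0.017,0,0],[-0.02,0,0.017,0,0],[-0.027,0,0.017,0,0],[-0.033,0,0.017,0,0],[-0.038,0,0.017,0,0]]

```text
clock: 49.7
ee_pos: [390.1, -214.7, 72.9]
tool_rot: [0.0, -0.042, 0.999, -0.0]
contact_force: [-2.2, -0.4, 1.7]
finger_gap: 0.003
```

```bash
python3 go.py; python3 -c "
from h import *
crop(viewer.camera('scene'),220,180,340,280,6,'pics/s41.png')"
```

```text
t 49.7 tcp [ 390.1 -214.7   72.9] yaw -175.2 tilt 0.0 gap 0.2 F [-2.2 -0.4  1.7] q6 -0.78
```

View pics/s41.png

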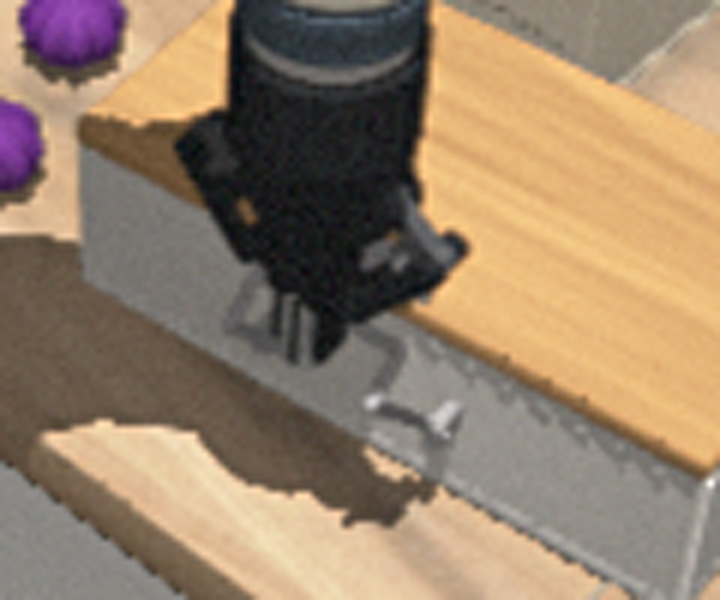

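Call:
play_rows:
  motion:
    - [[-0.004,0,0,0,0],[-0.008,0,0,0,0],[-0.012,0,0,0,0],[-0.016,0,0,0,0],[-0.02,0,0,0,0],[-0.024,0,0,0,0],[-0.027,0,0,0,0],[-0.027,0,0,0,0]]

```text
clock: 50.75
ee_pos: [416.8, -212.5, 72.8]
tool_rot: [0.0, -0.042, 0.999, -0.0]
contact_force: [0.1, -0.5, -0.1]
finger_gap: 0.001
```

```bash
python3 go.py; python3 -c "
from h import *
crop(viewer.camera('scene'),220,180,340,280,6,'pics/s42.png')"
```

```text
t 50.75 tcp [ 416.8 -212.5   72.8] yaw -175.2 tilt 0.0 gap 0.0 F [ 0.1 -0.5 -0.1] q6 -0.73
```

View pics/s42.png

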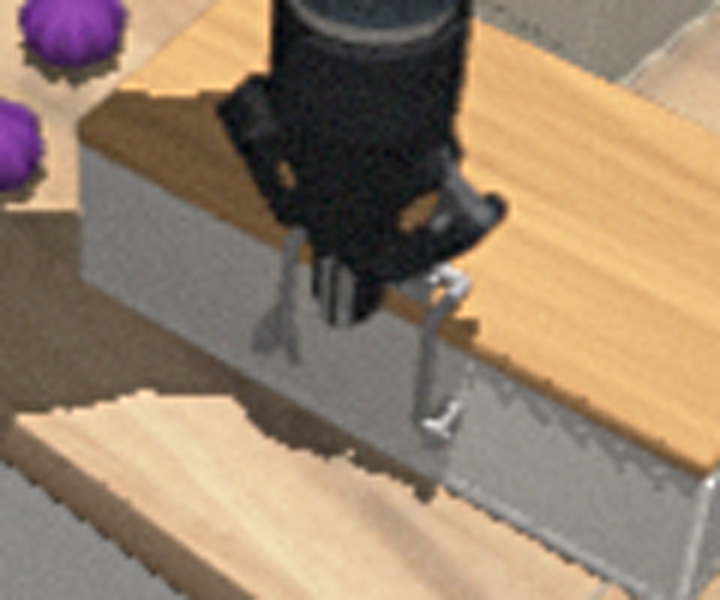

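Contact force dropped to zero: the bail has snapped over. Back off and check.

Call:
play_rows:
  motion:
    - [[0.02,0,0,0,0],[0.05,0,0,0,0],[0.06,0,-0.03,0,0],[0.06,0,-0.08,0,0],[0.06,0,-0.13,0,0],[0.06,0,-0.18,0,0],[0.05,0.05,-0.2,0,0],[0.04,0.1,-0.2,0,0],[0.03,0.15,-0.2,0,0],[0.03,0.18,-0.2,0,0]]

```text
clock: 52.05
ee_pos: [370.5, -34.0, 272.8]
tool_rot: [0.0, -0.042, 0.999, 0.0]
contact_force: [-0.4, -0.7, 0.2]
finger_gap: 0.003
```

Call:
play_rows:
  motion:
    - [[0,0.04,0,0,0.02],[0,0.09,0,0,0.02],[0,0.14,0,0,0.02],[0,0.18,0,0,0.02],[0,0.2,0,0,0.02],[0,0.2,0,0,0.02]]

```text
clock: 52.8
ee_pos: [354.0, 163.9, 272.7]
tool_rot: [-0.0, -0.043, 0.999, -0.0]
contact_force: [0.1, -0.2, -0.1]
finger_gap: 0.233
```

```bash
python3 go.py; python3 -c "
from h import *
crop(viewer.camera('scene'),220,160,400,300,4,'pics/s43.png')
crop(viewer.camera('top'),245,140,405,260,5,'pics/t43.png')
crop(viewer.camera('top'),0,60,512,300,1.5,'pics/t44.png')"
```

```text
t 52.8 tcp [354.  163.9 272.7] yaw -175.08 tilt 0.03 gap 19.9 F [ 0.1 -0.2 -0.1] q6 0.13
```

View pics/s43.png

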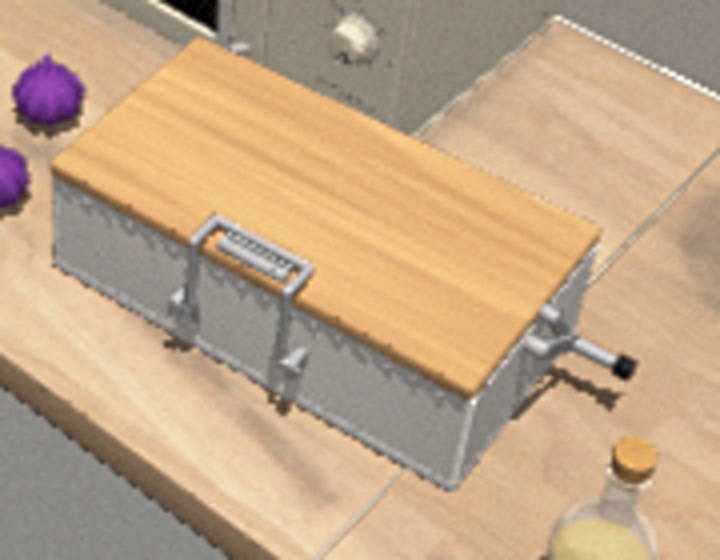

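View pics/t43.png

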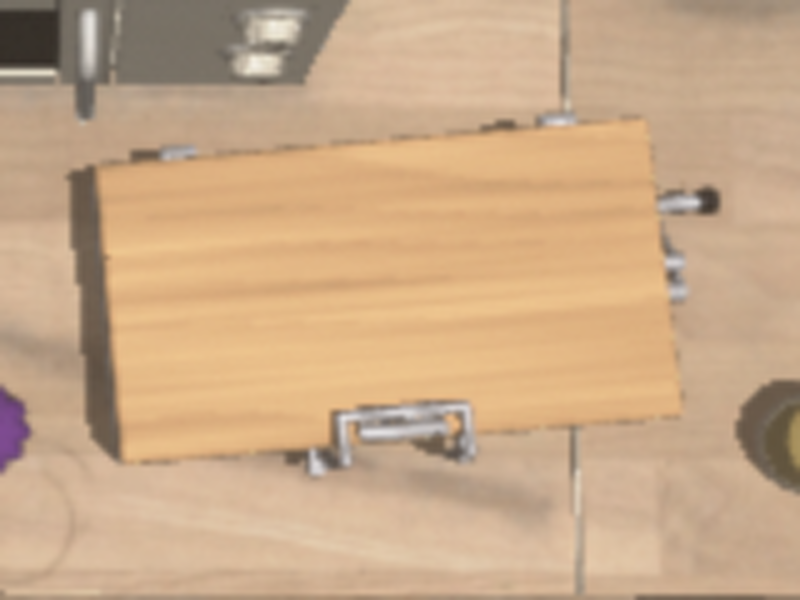

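View pics/t44.png

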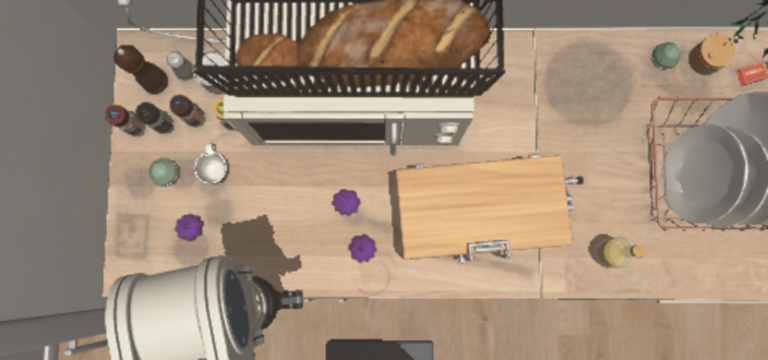

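Run:
```python
from box import *
S=viewer.camera_params('scene');T=viewer.camera_params('top')
x,r=tri([(S,220+(265-1.5)/4,160+(243-1.5)/4),(T,245+(402-2)/5,140+(408-2)/5)])
d=x[:2]-C; print('bar box',d@[np.cos(th),np.sin(th)],d@[-np.sin(th),np.cos(th)],x[2],r)
for x0 in (-72,): print(np.round((np.array(proj(S,b2w(x0,0,113)))-[220,160])*4),np.round((np.array(proj(T,b2w(x0,0,113)))-[245,140])*5))
# lid front corners at z=104 in scene
for y in (-160,160): print(np.round((np.array(proj(S,b2w(-80,y,104)))-[220,160])*4))
```

```text
bar box -69.22457151342199 0.6006641388961526 111.1219430347094 [np.float64(0.08359838480012918), np.float64(0.07495449931546751)]
[262. 242.] [402. 410.]
[480. 381.]
[ 55. 153.]
```

```bash
python3 -c "
from h import *
print(ticket.close_job())"
```

```text
the job is handed in; nothing more can be done
None
```

I finished the whole job and handed it in at about 53 s. The hand-in reported no verdict, so what follows comes from my own camera and force checks.

- **Bottle:** I took the corked oil bottle out of the box and stood it on the worktop to the right of it. The last pictures show it upright there.
- **Produce:** Two garlic bulbs and one lemon were out, and all three are in the box, spread in a row on its floor. I left the three purple look-alikes alone and kept the arm clear of the mug. The mug looked upright in the final top picture.
- **Lid:** I broke the stay at its tab and lowered the lid slowly to its stop. The tab pressed back with 17 N at the end, and the lid's front corners lie where a shut lid's should, within about 3 px.
- **Bail:** I pushed the bail over until the contact force fell to zero. The bar measures (-69, 1, 111) mm in the box frame, against (-72, 0, 113) expected when clamped, so it lies behind the catch.

**What went wrong or disagreed:**
- The first two grips on one garlic bulb came up empty. A grip about 8 mm lower held.
- The fingertips sit about 20 to 35 mm above where the stated TCP puts them. I worked by touch and picture instead, for the later garlic and lemon grips, the tab and the bail.
- The wrist camera's y readings differed from the top camera's by about 4 mm, so I averaged the two for the box position.

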